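# Photograph the used test cartridges at the testing tent

## Task

Slide the loose metal carrier plate along the photo stand, keeping it within 3 cm of the stand, until its hole is over the pin and it drops flat onto the deck; then lay every test cartridge on the table face up in a pocket of the plate, one per pocket. With all of them in place, tilt the camera remote's stick fully towards the raised bar on its housing, hold it there for two seconds to take the picture and let it spring back. Finally put all the cartridges into the shallow used-test tray, leaving the plate down on its pin and not disturbing the glove box, the gel bottle and the marker.

Things in the scene. Friction and masses are not known exactly. Their poses are not given: they have to be found in the camera images.
- stand: Fixed grey photo stand, 270 (x) x 250 mm; origin at the centre of its underside, x away from the robot. Deck (local x -15 to 135 mm): top 10 mm above the table, carries the pin. Ledge (local x -135 to -15 mm): top at 24 mm, 14 mm above the deck; the plate starts on it, overhanging the deck. A small black camera 130 mm high stands at local x 165, y 125 mm.
- pin (a point): Foot of the fixed steel pin, at deck height, on the stand's centre line (local x 112.5 mm). The pin is 10 mm in diameter, 13 mm high and tapers to a 3.6 mm tip over its upper 7 mm.
- plate_fin (a point): Centre of the upright grip fin of the loose aluminium plate; axes are the plate's (x towards its hole, z up). Fin 10 mm thick (x), 50 mm long (y), rising 36 mm above the plate; this point is 18 mm above the plate's top, 23 mm above its underside, 10 mm inside the near edge. Plate 135 (x) x 231 (y) x 5 mm, about 0.3 kg, at first on the ledge, 75 to 95 mm short and up to 9 degrees askew.
- plate_hole (a point): Centre of the plate's 13 mm through hole, at the plate's underside; 112.5 mm from the fin's centre along the plate's x, 12.5 mm inside the far edge. Axes are the plate's. The plate drops flat only when wholly past the ledge and nearly square with the stand (with hole and pin concentric its near edge is 5 mm from the ledge).
- pocket1 (a point): Floor centre of pocket 1 on the plate's top face (5 mm above its underside); axes are the plate's. Inside 80 mm along x, 29 mm along y; ribs 5 mm high across both ends and short side ribs at the corners only (the middle 52 mm of each side is open for fingers). Pockets lie 56 mm apart along y, pocket1 to pocket4 towards the plate's +y, 55.5 mm from the fin along x.
- pocket2 (a point): Floor centre of pocket 2 on the plate's top face (5 mm above its underside); axes are the plate's. Inside 80 mm along x, 29 mm along y; ribs 5 mm high across both ends and short side ribs at the corners only (the middle 52 mm of each side is open for fingers). Pockets lie 56 mm apart along y, pocket1 to pocket4 towards the plate's +y, 55.5 mm from the fin along x.
- pocket3 (a point): Floor centre of pocket 3 on the plate's top face (5 mm above its underside); axes are the plate's. Inside 80 mm along x, 29 mm along y; ribs 5 mm high across both ends and short side ribs at the corners only (the middle 52 mm of each side is open for fingers). Pockets lie 56 mm apart along y, pocket1 to pocket4 towards the plate's +y, 55.5 mm from the fin along x.
- pocket4 (a point): Floor centre of pocket 4 on the plate's top face (5 mm above its underside); axes are the plate's. Inside 80 mm along x, 29 mm along y; ribs 5 mm high across both ends and short side ribs at the corners only (the middle 52 mm of each side is open for fingers). Pockets lie 56 mm apart along y, pocket1 to pocket4 towards the plate's +y, 55.5 mm from the fin along x.
- cart1_mid (a point): Centre of test cartridge 1: white plastic, 75 (x, long) x 24 (y) x 12 mm (z up, the face with the grey window and well), about 35 g, starting flat, face up on the table. Three or all of the four cartridges are present.
- cart2_mid (a point): Centre of test cartridge 2: white plastic, 75 (x, long) x 24 (y) x 12 mm (z up, the face with the grey window and well), about 35 g, starting flat, face up on the table. Three or all of the four cartridges are present.
- cart3_mid (a point): Centre of test cartridge 3: white plastic, 75 (x, long) x 24 (y) x 12 mm (z up, the face with the grey window and well), about 35 g, starting flat, face up on the table. Three or all of the four cartridges are present.
- cart4_mid (a point): Centre of test cartridge 4: white plastic, 75 (x, long) x 24 (y) x 12 mm (z up, the face with the grey window and well), about 35 g, starting flat, face up on the table. Three or all of the four cartridges are present.
- tray: Fixed shallow grey open tray for used tests, 170 (x) x 150 (y) x 32 mm high, walls and floor 4 mm; origin at the centre of its underside.
- remote: Fixed camera remote: black housing 90 x 90 x 35 mm, origin at the centre of its underside. A raised white bar (50 x 6 mm, 5 mm high) on its top marks the shutter side, which is the housing's +x.
- stick_ball (a point): Centre of the 26 mm ball on the remote's stick, 60 mm from the pivot, which is at 35 mm height over the housing's centre (ball centre 95 mm above the table when upright).
- stick (a joint): Tilt of the stick towards the raised bar (housing +x) in rad; 0 upright, end stops at +-0.5. Spring-centred, 0.4 N m/rad (about 3 N at the ball at the stop).
- stick_side (a joint): Sideways tilt of the stick in rad, positive towards the housing's -y; stops at +-0.5, spring-centred, 0.4 N m/rad.
- glove_box: Bystander: white carton of gloves, 125 x 240 x 80 mm; origin at the centre of its underside.
- gel: Bystander: white gel bottle, 48 mm across, 120 mm high; origin at the centre of its underside.
- marker: Bystander: black marker pen lying flat, 135 mm long, 16 mm thick; origin on its underside near its middle.

How it is judged:
On the way, in this order (a step that is already met when the one before it is completed fails the run):
1. the plate lies flat on the deck with its hole over the pin (horizontal distance between plate_hole and pin below 0.0035 m and z of plate_hole in the frame of pin below 0.002 m and angle between plate_fin's own z axis and vertical below 0.04 rad and angle between the x axis of plate_fin and the x axis of stand, either way round below 0.12 rad), for 0.3 s.
2. every cartridge lies flat, face up in a pocket of the seated plate (all of step 1 and x of cart1_mid in the frame of plate_fin between 0.0485 and 0.0625 m and y of cart1_mid in the frame of plate_fin between -0.091 and 0.091 m and z of each of cart1_mid, cart2_mid, cart3_mid, cart4_mid in the frame of plate_fin below -0.0095 m and angle between each of cart1_mid, cart2_mid, cart3_mid, cart4_mid's own z axis and vertical below 0.12 rad and angle between the x axis of each of cart1_mid, cart2_mid, cart3_mid, cart4_mid and the x axis of plate_fin, either way round below 0.25 rad and x of cart2_mid in the frame of plate_fin between 0.0485 and 0.0625 m and y of cart2_mid in the frame of plate_fin between -0.091 and 0.091 m and x of cart3_mid in the frame of plate_fin between 0.0485 and 0.0625 m and y of cart3_mid in the frame of plate_fin between -0.091 and 0.091 m and x of cart4_mid in the frame of plate_fin between 0.0485 and 0.0625 m and y of cart4_mid in the frame of plate_fin between -0.091 and 0.091 m), for 0.3 s.
3. the stick is held fully towards the bar for a second, with every cartridge in its pocket (all of step 2 and value of joint stick above 0.35 rad and value of joint stick_side between -0.2 and 0.2 rad), for 1 s.
At the end, for the whole second after the job is handed in: All cartridges present lie inside the tray (centre within 80 x 70 mm of its middle and below 45 mm), the plate is still flat on the deck with its hole within 3.5 mm of the pin, and the stick has sprung back upright (within 0.1 rad) (all of step 1 and x of cart1_mid in the frame of tray between -0.08 and 0.08 m and y of cart1_mid in the frame of tray between -0.07 and 0.07 m and z of each of cart1_mid, cart2_mid, cart3_mid, cart4_mid in the frame of tray below 0.045 m and x of cart2_mid in the frame of tray between -0.08 and 0.08 m and y of cart2_mid in the frame of tray between -0.07 and 0.07 m and x of cart3_mid in the frame of tray between -0.08 and 0.08 m and y of cart3_mid in the frame of tray between -0.07 and 0.07 m and x of cart4_mid in the frame of tray between -0.08 and 0.08 m and y of cart4_mid in the frame of tray between -0.07 and 0.07 m and value of joint stick between -0.1 and 0.1 rad and value of joint stick_side between -0.1 and 0.1 rad); the robot touches nothing.
It fails at once if the plate is lifted more than 50 mm above the deck (z of plate_hole in the frame of pin above 0.05 m).
It fails at once if a bystander is pushed more than 30 mm or tipped (distance of any of glove_box, gel, marker from where it was at the start of the episode above 0.03 m or angle between gel's own z axis and vertical above 0.5 rad).
Of cart1, cart2, cart3, cart4 only 3 to 4 are there at a start; the rules pass over those that are not, and their reading is None.
At some moment in a run one of cart1, cart2, cart3, cart4 may be knocked a few centimetres aside while the robot is not near it.
Once in a run the grip may slacken for a moment while it holds something.
It also fails if it takes over 210 s, if anything falls off the work surface, if the arm or the gripper's body presses on something with over 40 N, if the wrist force passes 120 N, or if a joint passes its speed limit or range.

## Robot

A 7-joint arm with a two-finger parallel gripper is mounted at the origin on the work surface. World frame = base frame: x ahead of the robot, y to its left, z up, the work surface at z = 0. Lengths are in m, angles in rad, forces in N, time in s.
With the tool pointing down it reaches from about 0.425 to 0.95 m from the base axis. Payload 16.7 kg.
Tool frame: the origin (TCP) lies at the very end of the fingers, on their centre line; the grasp point (between the pads) lies 19 mm behind it; z points along the fingers, y is the line along which they close (so a half turn about z gives the same grasp; the last joint's range is limited). The gripper opens to 94 mm and grips with 3 to 60 N. Pads are 16 mm wide; open, the fingers measure 119 mm over their backs; the gripper's body (75 mm by 177 mm) begins 78 mm behind the grasp point.
Start: joints at [-1.304, 0.426, 0.074, 1.606, -0.034, 1.111, -0.067], TCP at [0.273, 0.617, 0.205] pointing down, gripper open.
Joint ranges: [-2.85, 2.85], [-0.5, 2.14], [-1.23, 1.37], [0.21, 2.46], [-1.02, 4.16], [0.16, 2.05], [-2.73, 2.73]. Speed limits (rad/s): [1.89, 1.89, 2.39, 2.39, 3.01, 3.01, 3.01].

## Interface

Orientations are given as a unit quaternion [w, x, y, z].
In Python, from bench import bot gives the robot as it stands. The module is installed in compiled form; this text tells all that it offers.
- The arm moves only by the tool step_arm, never from a script. Its arguments are lists of equal length, an entry for each row: "rotation": the turn, a rotation vector about the tool's x, y, z in degrees, a list of three; "travel": the shift along the tool's x, y, z in cm, a list of three; "claw": the closure, from 0 (fully open) to 1 (shut). A call has 1 to 5 rows; each row shifts and turns the commanded pose from where the row before left it, along the tool's axes as they then stand; what a row does not reach is not made up. A row lasts 1/12 s, in which the tool goes at most 41.7 mm and 7.16 degrees, less where a joint would pass 70% of its speed; a pose out of reach is approached as far as the arm can. A call with a gripper value outside its range is refused whole. The fingers move at their own pace and stop on an object; "squeeze" is the grip in N (left out, the last holds). Time passes only in rows, so rows that do not move let the fingers close. It gives the time, the measured TCP pose, the force, the opening and the grip force at its end, in the units of the state.
- bot.sense(): the state, without advancing time (a new reading comes with each control period).
- bot.get_image(name): name is "side" or "top"; returns the picture (384x512x3 uint8, red, green, blue); there is no depth.
- bot.camera_params(name): a dict with "mtx" (3x3 intrinsics, pixels), "R" (3x3) and "t" (3): a world point X has camera coordinates R X + t. Camera axes: x right, y down, z forward; pixel columns grow to the right and rows downward; lengths in m; the calibration is good to about 2 mm. A picture is of the moment at which its call begins. camera_params takes no time and is no camera call.
- bot.finish_job(): hands the job in; it is judged then, once.
The state is a dict: "t": time; "qpos": joint angles; "qd": joint speeds; "tau": joint torques, N m; "position": TCP position; "eef_rot": TCP orientation; "force": force on the tool from outside, world axes, zero at the start; "wrist_torque": the same for the moment, N m; "opening": opening from 0.0 (shut) to 1.0 (fully open); "grasp_force": force on a finger pad.
Only numpy, scipy, OpenCV 4.12 (cv2) and the standard library are available. Lean on these libraries where they do the work, as an engineer would, in place of code of your own. Each camera call takes 0.05 s, during which the arm holds its last target. There are 200 camera calls.

## Working session

There is one attempt and no reset: what is moved stays moved. The work goes in short steps, Python scripts to look and compute and a tool call to move; the robot and the scene stay as the last step left them, time stands still between calls to the robot, and variables do not carry over. Pictures are saved under pics/ and viewed, at most 14 in all, crops included, and the job is handed in when it is done.

Besides the shell and the picture viewer there is one more tool, called after "Request:" as name(argument=value, ...) on one line, values as JSON. step_arm: Moves the arm, as the interface text tells. Its arguments: {"type":"object","properties":{"rotation":{"type":"array","items":{"type":"array","items":{"type":"number"}}},"travel":{"type":"array","items":{"type":"array","items":{"type":"number"}}},"claw":{"type":"array","items":{"type":"number"}},"squeeze":{"type":"number"}},"required":["rotation","travel","claw"]}

```bash
mkdir -p pics; cat > h.py <<'E'
import numpy as np, cv2
from bench import bot
def grab(n,f):
    im=bot.get_image(n); cv2.imwrite('pics/'+f,cv2.cvtColor(im,cv2.COLOR_RGB2BGR)); return im
def px2w(n,pts,z):
    c=bot.camera_params(n);K=np.array(c['mtx']);R=np.array(c['R']);t=np.array(c['t'])
    o=[]
    for u,v in pts:
        d=R.T@np.linalg.inv(K)@np.array([u,v,1.]);C=-R.T@t
        o.append(C+d*(z-C[2])/d[2])
    return np.array(o)
def w2px(n,P):
    c=bot.camera_params(n);K=np.array(c['mtx']);R=np.array(c['R']);t=np.array(c['t'])
    q=(R@np.atleast_2d(P).T).T+t; q=(K@q.T).T
    return q[:,:2]/q[:,2:]
E
python3 - <<'E'
from h import *
np.set_printoptions(precision=4,suppress=True)
for n in('top','side'):
    im=grab(n,n+'0.png'); c=bot.camera_params(n)
    cv2.imwrite('pics/%s0b.png'%n,cv2.resize(cv2.cvtColor(im,cv2.COLOR_RGB2BGR),(800,600),interpolation=cv2.INTER_CUBIC))
    R=np.array(c['R']);print(n,np.array(c['mtx']),R,-R.T@np.array(c['t']))
print(bot.sense())
E
```

```text
top [[362.2754   0.     256.4416]
 [  0.     362.2754 193.0893]
 [  0.       0.       1.    ]] [[ 0.0013 -0.9997  0.0231]
 [-0.9955 -0.0035 -0.0945]
 [ 0.0945 -0.0229 -0.9953]] [ 0.485  -0.0812  1.0985]
side [[403.6827   0.     256.528 ]
 [  0.     403.6827 183.7173]
 [  0.       0.       1.    ]] [[ 0.9656 -0.2595 -0.0147]
 [-0.1731 -0.5998 -0.7812]
 [ 0.1939  0.7569 -0.6241]] [ 0.3387 -0.9768  0.8313]
{'t': 0.1, 'qpos': array([-1.3035,  0.4267,  0.0739,  1.6065, -0.0341,  1.1108, -0.0671]), 'qd': array([ 0.001 , -0.001 , -0.0001,  0.0006, -0.0012, -0.0003,  0.0002]), 'tau': array([  0.007 , -93.7461,   3.6763, -45.5047,  -0.0488,   0.0168,
         0.    ]), 'position': array([0.2731, 0.6168, 0.2048]), 'eef_rot': array([-0.0001,  0.2069,  0.9784, -0.0006]), 'force': array([-0.6167,  0.5135, -0.2444]), 'wrist_torque': array([ 0.019 , -0.0138,  0.0098]), 'grasp_force': 0.0, 'opening': 1.0019976985953951}
```

View pics/top0b.png

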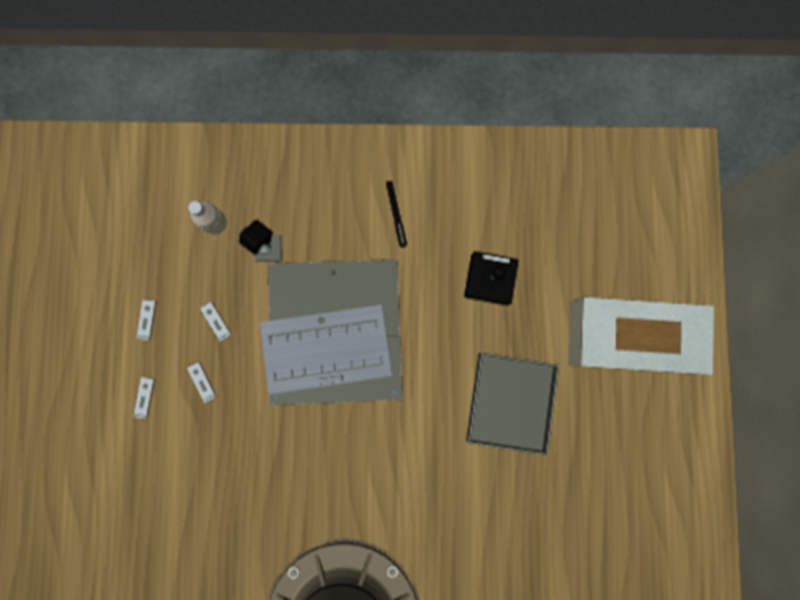

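View pics/side0b.png

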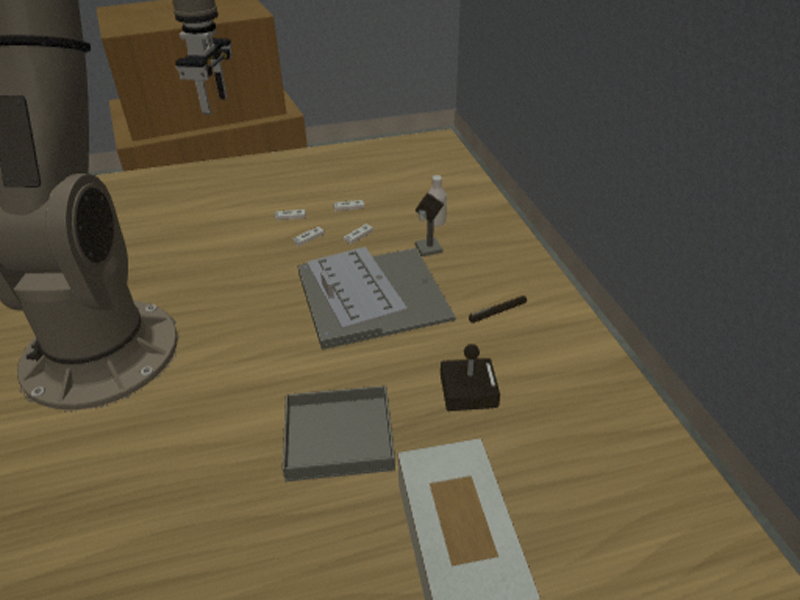

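The top view shows four cartridges on the left at about (145,320), (215,321), (200,383) and (144,398). The plate on the stand is around (325,345), the pin is at (333,272), the tray at (512,403) and the remote at (491,278). All of these are in the 800 px enlargement.

```bash
python3 - <<'E'
from h import *
im=cv2.imread('pics/top0.png')
cv2.imwrite('pics/c1.png',cv2.resize(im[140:270,80:270],None,fx=4.2,fy=4.2,interpolation=cv2.INTER_CUBIC))
cv2.imwrite('pics/c2.png',cv2.resize(im[150:300,290:390],None,fx=4,fy=4,interpolation=cv2.INTER_CUBIC))
E
```

```text
(no output)
```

View pics/c1.png

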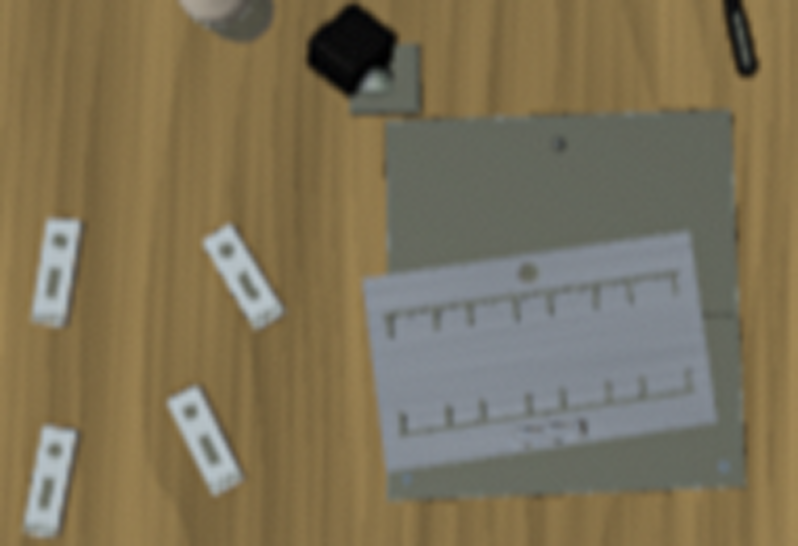

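View pics/c2.png

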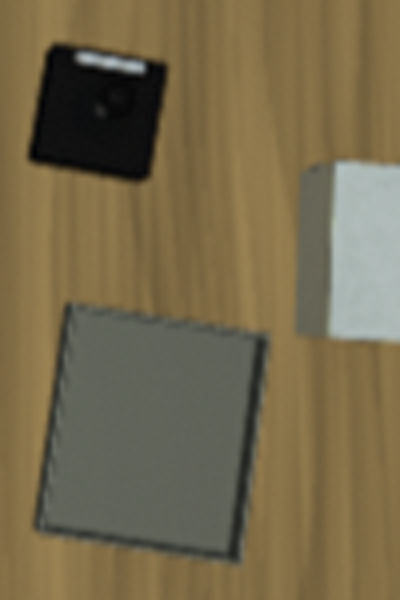

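The crops give pixel positions to measure from. Plate corners in crop 1 are (363,278), (690,232), (716,421) and (388,470), with the hole at (528,272) and the pin at (559,143). The tray rim corners in crop 2 are (67,303), (268,333), (240,561) and (37,532). The remote's bar is from (77,58) to (146,68).

```bash
cat >> h.py <<'E'
def fit(W,L):
    "2D rigid fit: world W = p + Rot(yaw) L; returns x,y,yaw deg, residuals mm"
    W=np.array(W)[:,:2];L=np.array(L,float)
    w=W-W.mean(0);l=L-L.mean(0)
    a=np.arctan2((l[:,0]*w[:,1]-l[:,1]*w[:,0]).sum(),(l*w).sum())
    R=np.array([[np.cos(a),-np.sin(a)],[np.sin(a),np.cos(a)]])
    p=W.mean(0)-R@L.mean(0)
    return p,np.degrees(a),np.round((W-(p+L@R.T))*1000,1)
def carts(im,z=0.012,box=(75,170,145,285)):
    g=im.min(2);m=np.zeros_like(g);x0,x1,y0,y1=box;m[y0:y1,x0:x1]=(g[y0:y1,x0:x1]>140)
    out=[]
    for c in cv2.findContours(cv2.resize(m,None,fx=1,fy=1),cv2.RETR_EXTERNAL,cv2.CHAIN_APPROX_NONE)[0]:
        if 80<cv2.contourArea(c)<500:
            (u,v),s,a=cv2.minAreaRect(c);b=cv2.boxPoints(((u,v),s,a))
            if s[0]<s[1]:b=np.roll(b,1,0)
            w=px2w('top',b,z)[:,:2]
            d=(w[1]-w[0])+(w[2]-w[3]);
            out.append((w.mean(0),np.degrees(np.arctan2(d[1],d[0])),np.linalg.norm(d)/2,(u,v)))
    return out
E
python3 - <<'E'
from h import *
np.set_printoptions(precision=4,suppress=True)
A=lambda P:(np.array(P,float)+.5)/4.2-.5+[80,140]
B=lambda P:(np.array(P,float)+.5)/4-.5+[290,150]
W=px2w('top',A([(363,278),(690,232),(716,421),(388,470)]),.029)
print('fin',fit(W,[(.125,.1155),(.125,-.1155),(-.01,-.1155),(-.01,.1155)]))
print('hole',px2w('top',A([(528,272)]),.027))
W=np.vstack([px2w('top',A([(387,122),(731,110)]),.010),px2w('top',A([(745,486),(390,500)]),.024)])
print('stand',fit(W,[(.135,.125),(.135,-.125),(-.135,-.125),(-.135,.125)]))
print('pin',px2w('top',A([(559,143)]),.018))
print('fin px',px2w('top',A([(552,432)]),.045))
W=px2w('top',B([(67,303),(268,333),(240,561),(37,532)]),.032)
print('tray',fit(W,[(.085,.075),(.085,-.075),(-.085,-.075),(-.085,.075)]))
W=px2w('top',B([(50,45),(167,65),(149,180),(30,158)]),.035)
print('remote',fit(W,[(.045,.045),(.045,-.045),(-.045,-.045),(-.045,.045)]),'ball',px2w('top',B([(118,97)]),.095),'bar',px2w('top',B([(77,58),(146,68)]),.04))
im=cv2.imread('pics/top0.png')
for c in carts(im):print(c)
E
```

```text
fin (array([0.4414, 0.0275]), np.float64(8.367870187712825), array([[-0.2, -0. ],
       [-0.7, -0. ],
       [ 0.6,  0.9],
       [ 0.4, -0.9]]))
hole [[0.5527 0.0451 0.027 ]]
stand (array([0.5328, 0.0207]), np.float64(2.2733692501254117), array([[-1.1, -1.2],
       [-1. ,  1.1],
       [ 0.9,  1.7],
       [ 1.3, -1.7]]))
pin [[0.6457 0.0254 0.018 ]]
fin px [[0.4419 0.025  0.045 ]]
tray (array([ 0.398 , -0.3149]), np.float64(-8.286562402110425), array([[-1.6,  0.1],
       [-1.8,  0.2],
       [ 2. ,  0.3],
       [ 1.4, -0.6]]))
remote (array([ 0.6329, -0.2779]), np.float64(-10.044202652213192), array([[-2.1, -0.4],
       [-1. ,  0.8],
       [ 1.4,  0. ],
       [ 1.7, -0.4]])) ball [[ 0.6351 -0.2803  0.095 ]] bar [[ 0.6724 -0.2611  0.04  ]
 [ 0.6652 -0.3124  0.04  ]]
(array([0.406 , 0.3786]), np.float64(78.77976924585553), np.float64(0.022411463310291473), (91.23075866699219, 254.3461456298828))
(array([0.4352, 0.2714]), np.float64(-63.04714076708967), np.float64(0.02194128078653914), (128.4000244140625, 244.30003356933594))
(array([0.5508, 0.2493]), np.float64(-58.20173567415029), np.float64(0.02259273164641597), (137.20587158203125, 205.1764678955078))
(array([0.5541, 0.3806]), np.float64(81.1415480270009), np.float64(0.022490671578697226), (92.74324798583984, 203.95947265625))
```

Measurements agree with each other: the hole and pin heights, the sizes and the residuals (under 2 mm) all check out. I'll turn the tool to the fin first.

```bash
cat >> h.py <<'E'
def plan(x,y,z,yaw):
    "yaw: wanted direction (deg) of tool y. Prints turn about tool z and the travel in the turned tool axes (cm)"
    from scipy.spatial.transform import Rotation as Ro
    s=bot.sense();q=s['eef_rot'];R=Ro.from_quat([q[1],q[2],q[3],q[0]]).as_matrix()
    cur=np.degrees(np.arctan2(R[1,1],R[0,1]));d=(cur-yaw+90)%180-90
    a=np.radians(cur-d);ty=np.array([np.cos(a),np.sin(a)]);tx=np.array([-ty[1],ty[0]])
    D=np.array([x,y])-s['position'][:2]
    print('yaw %.1f turn %.1f | travel x %.2f y %.2f z %.2f | pos'%(cur,d,100*D@tx,100*D@ty,100*(s['position'][2]-z)),s['position'].round(4),'tilt',np.degrees(np.arccos(-R[2,2])).round(2),'q',s['qpos'].round(2),'t',round(s['t'],1))
E
python3 -c "
from h import *
plan(.4414,.0275,.12,8.4)"
```

```text
yaw 66.1 turn 57.7 | travel x -60.76 y 8.04 z 8.48 | pos [0.2731 0.6168 0.2048] tilt 0.07 q [-1.3   0.43  0.07  1.61 -0.03  1.11 -0.07] t 0.1
```

Request:
step_arm(rotation=[[0,0,6.4],[0,0,6.4],[0,0,6.4],[0,0,6.4],[0,0,6.4]], travel=[[0,0,0],[0,0,0],[0,0,0],[0,0,0],[0,0,0]], claw=[0.6,0.6,0.6,0.6,0.6])

```text
t: 0.52
position: [0.2731, 0.6169, 0.2051]
eef_rot: [0.0, 0.471, 0.882, -0.0]
force: [0.3, -0.0, -0.8]
opening: 0.683
grasp_force: 0.0
```

Request:
step_arm(rotation=[[0,0,6.4],[0,0,6.4],[0,0,6.4],[0,0,6.5],[0,0,0]], travel=[[0,0,0],[0,0,0],[0,0,0],[0,0,0],[0,0,0]], claw=[0.6,0.6,0.6,0.6,0.6])

```text
t: 0.93
position: [0.2731, 0.617, 0.205]
eef_rot: [0.0, 0.655, 0.755, -0.0]
force: [-1.0, -0.8, -0.8]
opening: 0.403
grasp_force: 0.0
```

Request:
step_arm(rotation=[[0,0,0],[0,0,0],[0,0,0],[0,0,0],[0,0,0]], travel=[[-4,0.5,0],[-4,0.5,0],[-4,0.5,0],[-4,0.5,0],[-4,0.5,0]], claw=[0.6,0.6,0.6,0.6,0.6])

```text
t: 1.35
position: [0.3274, 0.421, 0.2052]
eef_rot: [0.0, 0.651, 0.759, -0.0]
force: [0.7, 0.4, -0.6]
opening: 0.396
grasp_force: 0.0
```

```bash
python3 -c "
from h import *
plan(.4414,.0275,.12,8.4)"
```

```text
yaw 8.7 turn 0.3 | travel x -40.59 y 5.53 z 8.52 | pos [0.3274 0.421  0.2052] tilt 0.02 q [-1.32  0.2   0.34  1.94 -0.08  1.02 -0.8 ] t 1.4
```

Request:
step_arm(rotation=[[0,0,0],[0,0,0],[0,0,0],[0,0,0],[0,0,0]], travel=[[-4,0.55,0],[-4,0.55,0],[-4,0.55,0],[-4,0.55,0],[-4,0.55,0]], claw=[0.6,0.6,0.6,0.6,0.6])

```text
t: 1.77
position: [0.3838, 0.2272, 0.2055]
eef_rot: [-0.0, 0.652, 0.759, 0.0]
force: [0.9, 0.3, 0.5]
opening: 0.403
grasp_force: 0.0
```

Request:
step_arm(rotation=[[0,0,0],[0,0,0],[0,0,0],[0,0,0],[0,0,0.3]], travel=[[-4,0.55,0],[-4,0.55,0],[-4,0.55,0],[-4,0.55,1],[-4,0.55,2]], claw=[0.6,0.6,0.6,0.6,0.6])

```text
t: 2.18
position: [0.4406, 0.0363, 0.1783]
eef_rot: [0.001, 0.654, 0.757, 0.002]
force: [1.5, 1.3, -0.1]
opening: 0.4
grasp_force: 0.0
```

Request:
step_arm(rotation=[[0,0,0],[0,0,0],[0,0,0]], travel=[[-0.3,0,2],[-0.3,0,2],[0,0,0]], claw=[0.6,0.6,0.6])

```text
t: 2.43
position: [0.4385, 0.0309, 0.1345]
eef_rot: [-0.001, 0.654, 0.756, -0.002]
force: [-1.6, 0.9, -0.8]
opening: 0.404
grasp_force: 0.0
```

```bash
python3 -c "
from h import *
plan(.4414,.0275,.037,8.4)
for n in ('top','side'):
    im=grab(n,'f_%s.png'%n)
    u,v=w2px(n,[.4414,.0275,.05])[0].astype(int)
    print(n,u,v)
    cv2.imwrite('pics/f_%s_c.png'%n,cv2.resize(cv2.imread('pics/f_%s.png'%n)[v-45:v+45,u-60:u+60],None,fx=5,fy=5,interpolation=cv2.INTER_CUBIC))
"
```

```text
yaw 8.2 turn -0.2 | travel x -0.38 y 0.24 z 9.75 | pos [0.4385 0.0309 0.1345] tilt 0.25 q [-0.85  0.14  0.7   2.21 -0.12  0.83  0.07] t 2.4
top 209 242
side 208 180
```

View pics/f_side_c.png

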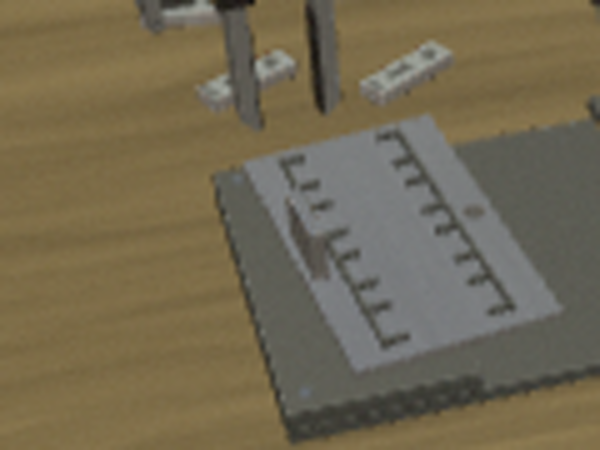

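The side view shows the fingers open above the fin, which is at about (308,240) in the crop, with nothing in the way. I'll descend and grip.

Request:
step_arm(rotation=[[0,0,0],[0,0,0],[0,0,0],[0,0,0],[0,0,0]], travel=[[-0.2,0.2,2.5],[-0.1,0.05,2.5],[0,0,2.5],[0,0,2.1],[0,0,0]], claw=[0.6,0.6,0.6,0.6,0.6])

```text
t: 2.95
position: [0.442, 0.0304, 0.0394]
eef_rot: [-0.001, 0.654, 0.756, -0.001]
force: [-1.2, -0.5, -0.4]
opening: 0.395
grasp_force: 0.0
```

Request:
step_arm(rotation=[[0,0,0],[0,0,0],[0,0,0],[0,0,0],[0,0,0]], travel=[[0,0,0],[0,0,0],[0,0,0],[0,0,0],[0,0,0]], claw=[1,1,1,1,1], squeeze=30)

```text
t: 3.37
position: [0.4431, 0.0301, 0.0419]
eef_rot: [-0.0, 0.655, 0.756, 0.001]
force: [-8.5, -0.6, 21.1]
opening: 0.104
grasp_force: 30.0
```

```bash
python3 -c "
from h import *
plan(.4414,.0275,.037,8.4);s=bot.sense();print(s['force'],s['opening'],s['grasp_force'])"
```

```text
yaw 8.1 turn -0.3 | travel x -0.23 y -0.21 z 0.49 | pos [0.4431 0.0301 0.0419] tilt 0.07 q [-0.73  0.35  0.6   2.28 -0.35  0.61  0.28] t 3.4
[-8.49070772 -0.63273894 21.06646532] 0.10375009595705795 30.00394105911255
```

Request:
step_arm(rotation=[[0,0,0],[0,0,0],[0,0,0]], travel=[[0,0,-0.4],[0,0,-0.3],[0,0,0]], claw=[1,1,1])

```text
t: 3.62
position: [0.4435, 0.0298, 0.0487]
eef_rot: [0.0, 0.655, 0.755, 0.0]
force: [-0.1, -0.6, -4.5]
opening: 0.104
grasp_force: 30.0
```

```bash
python3 -c "
from h import *
plan(.4414,.0275,.037,8.4);s=bot.sense();print(s['force'],s['opening'],s['grasp_force'])
im=grab('side','g.png');cv2.imwrite('pics/gc.png',cv2.resize(cv2.imread('pics/g.png')[130:240,150:310],None,fx=5,fy=5,interpolation=cv2.INTER_CUBIC))
"
```

```text
yaw 8.1 turn -0.3 | travel x -0.20 y -0.24 z 1.17 | pos [0.4435 0.0298 0.0487] tilt 0.06 q [-0.74  0.33  0.62  2.27 -0.33  0.62  0.27] t 3.6
[-0.1075034  -0.6276646  -4.52233214] 0.10402355297839039 30.00309258699417
```

View pics/gc.png

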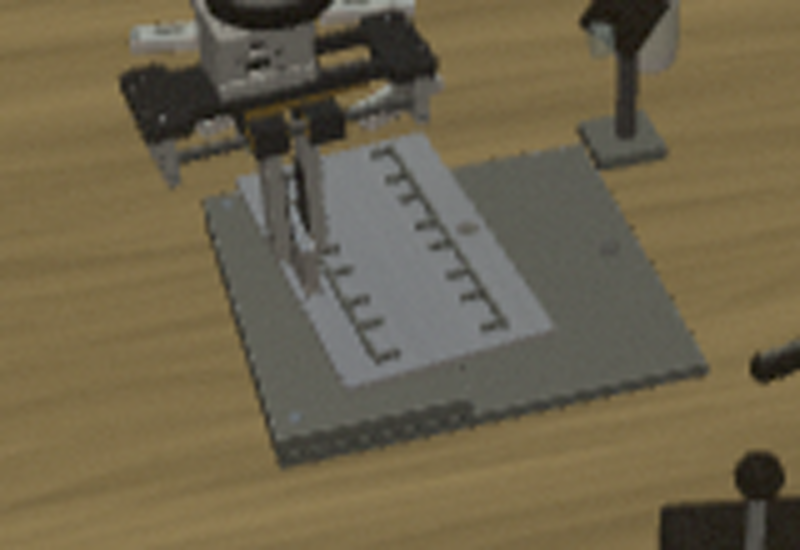

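The side view shows the fin held between the fingers and the plate slightly lifted. The hole is at (467,229) and the pin at (610,247) in the crop. I'll square the plate and slide it forward.

Request:
step_arm(rotation=[[0,0,2],[0,0,2],[0,0,1.8],[0,0,0],[0,0,0]], travel=[[0,0,0],[0,0,0],[0,0,0],[-0.1,1.0,0],[-0.1,1.0,0]], claw=[1,1,1,1,1])

```text
t: 4.08
position: [0.4638, 0.0288, 0.048]
eef_rot: [-0.0, 0.692, 0.722, 0.0]
force: [0.5, -0.7, -2.6]
opening: 0.101
grasp_force: 30.0
```

Request:
step_arm(rotation=[[0,0,0],[0,0,0],[0,0,0],[0,0,0],[0,0,0]], travel=[[-0.2,1.7,0],[-0.2,1.7,0],[-0.2,1.7,0],[-0.2,1.7,0],[0,0,0]], claw=[1,1,1,1,1])

```text
t: 4.5
position: [0.5356, 0.0229, 0.0481]
eef_rot: [0.001, 0.692, 0.722, 0.001]
force: [-0.3, 0.2, -3.6]
opening: 0.105
grasp_force: 30.0
```

```bash
python3 -c "
from h import *
plan(.5352,.023,.0487,2.3);s=bot.sense();print(s['force'],s['opening'],s['grasp_force'])
im=grab('side','i.png');grab('top','it.png')
a=cv2.resize(cv2.imread('pics/i.png')[150:230,200:300],None,fx=4,fy=4,interpolation=cv2.INTER_CUBIC)
b=cv2.resize(cv2.imread('pics/it.png')[155:265,160:260],None,fx=4,fy=4,interpolation=cv2.INTER_CUBIC)
o=np.zeros((440,800,3),np.uint8);o[:320,:400]=a;o[:440,400:]=b
cv2.imwrite('pics/ic.png',o)
"
```

```text
yaw 2.4 turn 0.1 | travel x 0.01 y -0.04 z -0.06 | pos [0.5356 0.0229 0.0481] tilt 0.16 q [-0.64  0.47  0.6   2.08 -0.4   0.71  0.26] t 4.5
[-0.30514194  0.22483747 -3.61229912] 0.10468178235120389 30.00138759613037
```

View pics/ic.png

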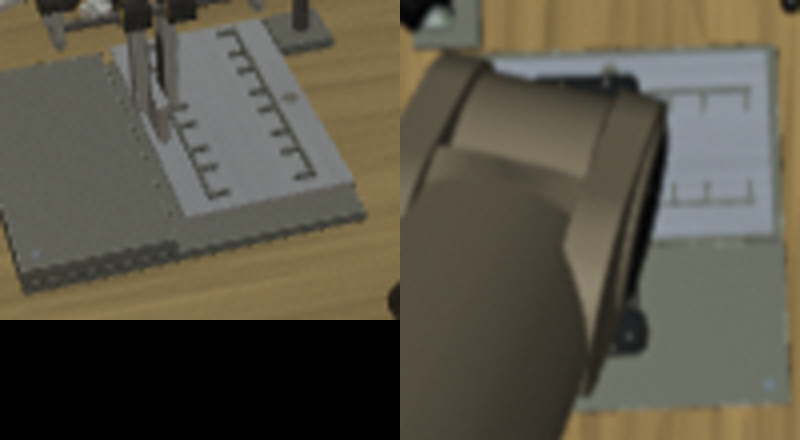

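```bash
python3 -c "
from h import *
np.set_printoptions(precision=4,suppress=True)
print('pin side',px2w('side',[(271.6,179.)],.019),w2px('side',[.6455,.0252,.019]))
for z in(.029,.032,.035): print(z,px2w('side',[(272.4,173.9)],z))
print('hole start side',px2w('side',[(150+467.5/5-.5,130+229.5/5-.5)],.034))
A=lambda P:(np.array(P,float)+.5)/4-.5
S=lambda P:A(P)+[200,150]
T=lambda P:A(np.array(P)-[400,0])+[160,155]
for z in(.032,.035,.038):print('R corners side',px2w('side',S([(352,184),(187,215)]),z),'top',px2w('top',T([(773,47),(776,236)]),z).ravel())
print('expected seated corner R',[np.array([.5331,.0207])+np.array([[c,-s],[s,c]])@np.array(l) for c,s in [(np.cos(.0397),np.sin(.0397))] for l in [(.125,-.1155),(-.01,-.1155)]])
"
```

```text
pin side [[0.6448 0.0185 0.019 ]] [[271.2183 177.7569]]
0.029 [[0.6514 0.0316 0.029 ]]
0.032 [[0.6502 0.0278 0.032 ]]
0.035 [[0.649 0.024 0.035]]
hole start side [[0.5553 0.0441 0.034 ]]
R corners side [[ 0.6632 -0.0901  0.032 ]
 [ 0.5333 -0.09    0.032 ]] top [ 0.6661 -0.095   0.032   0.5255 -0.0975  0.032 ]
R corners side [[ 0.6619 -0.0934  0.035 ]
 [ 0.5326 -0.0934  0.035 ]] top [ 0.6656 -0.095   0.035   0.5254 -0.0975  0.035 ]
R corners side [[ 0.6607 -0.0967  0.038 ]
 [ 0.5319 -0.0967  0.038 ]] top [ 0.6651 -0.0949  0.038   0.5253 -0.0974  0.038 ]
expected seated corner R [array([ 0.6626, -0.0897]), array([ 0.5277, -0.0951])]
```

```bash
python3 -c "
from h import *
np.set_printoptions(precision=4,suppress=True)
a=cv2.imread('pics/it.png')[163:180,200:224]; b=cv2.imread('pics/top0.png')[163:180,200:224]
c=cv2.imread('pics/i.png')[165:190,258:286]; d=cv2.imread('pics/side0.png')[165:190,258:286]
up=lambda i:cv2.resize(i,(400,290),interpolation=cv2.INTER_CUBIC)
cv2.imwrite('pics/k.png',np.vstack([np.hstack([up(a),up(b)]),np.hstack([up(c),up(d)])]))
"
```

```text
(no output)
```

View pics/k.png

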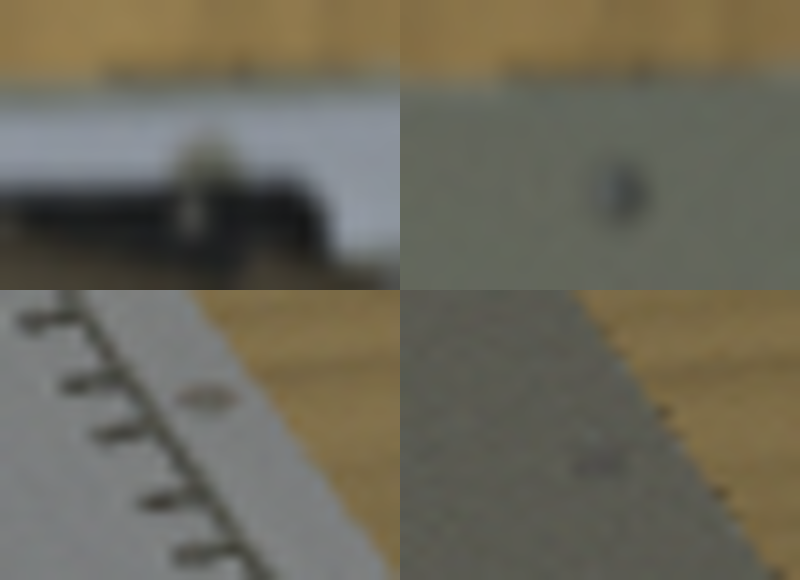

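```bash
python3 -c "
from h import *
np.set_printoptions(precision=4,suppress=True)
print('pin top',px2w('top',[(212.8,173.96)],.017),'pin side',px2w('side',[(271.4,178.8)],.017))
print('hole top',px2w('top',[(211.95,172.1)],.036),'hole side',px2w('side',[(272.0,173.85)],.036))
"
```

```text
pin top [[0.645  0.0252 0.017 ]] pin side [[0.6452 0.0222 0.017 ]]
hole top [[0.6477 0.0259 0.036 ]] hole side [[0.6475 0.0234 0.036 ]]
```

Both cameras put the hole about 2.5 mm too far in x and 1 mm too far in y. I'll correct that and lower the plate.

Request:
step_arm(rotation=[[0,0,0],[0,0,0],[0,0,0],[0,0,0],[0,0,0]], travel=[[-0.1,-0.25,0],[0,0,0.4],[0,0,0.4],[0,0,0.4],[0,0,0]], claw=[1,1,1,1,1])

```text
t: 5.02
position: [0.5297, 0.0224, 0.0359]
eef_rot: [0.001, 0.693, 0.721, 0.001]
force: [4.8, 0.6, -0.2]
opening: 0.104
grasp_force: 30.0
```

Request:
step_arm(rotation=[[0,0,0],[0,0,0],[0,0,0],[0,0,0],[0,0,0]], travel=[[0,0,0.3],[0,0,0.3],[0,0,0.2],[0,0,0],[0,0,0]], claw=[1,1,1,1,1])

```text
t: 5.43
position: [0.5297, 0.0222, 0.0281]
eef_rot: [0.0, 0.693, 0.721, 0.0]
force: [5.7, 0.6, 3.0]
opening: 0.109
grasp_force: 30.5
```

Request:
step_arm(rotation=[[0,0,0],[0,0,0],[0,0,0]], travel=[[0,0.2,0],[0,0.15,0],[0,0,0]], claw=[1,1,1])

```text
t: 5.68
position: [0.5321, 0.0224, 0.0276]
eef_rot: [-0.0, 0.693, 0.721, -0.0]
force: [4.7, 1.0, -2.9]
opening: 0.106
grasp_force: 30.0
```

```bash
python3 -c "
from h import *
np.set_printoptions(precision=4,suppress=True)
plan(.5331,.0222,.0266,2.3);s=bot.sense();print(s['force'],s['opening'],s['grasp_force'])
grab('side','l.png');grab('top','lt.png')
a=cv2.imread('pics/lt.png')[163:180,200:224]
c=cv2.imread('pics/l.png')[165:190,258:286]
up=lambda i:cv2.resize(i,(400,290),interpolation=cv2.INTER_CUBIC)
d=cv2.resize(cv2.imread('pics/l.png')[150:230,200:300],(800,310),interpolation=cv2.INTER_CUBIC)
cv2.imwrite('pics/m.png',np.vstack([np.hstack([up(a),up(c)]),d]))
"
```

```text
yaw 2.3 turn 0.0 | travel x -0.03 y 0.10 z 0.10 | pos [0.5321 0.0224 0.0276] tilt 0.07 q [-0.62  0.5   0.58  2.09 -0.43  0.67  0.29] t 5.7
[ 4.6701  0.963  -2.9337] 0.10605868296717585 29.985338151454926
```

View pics/m.png

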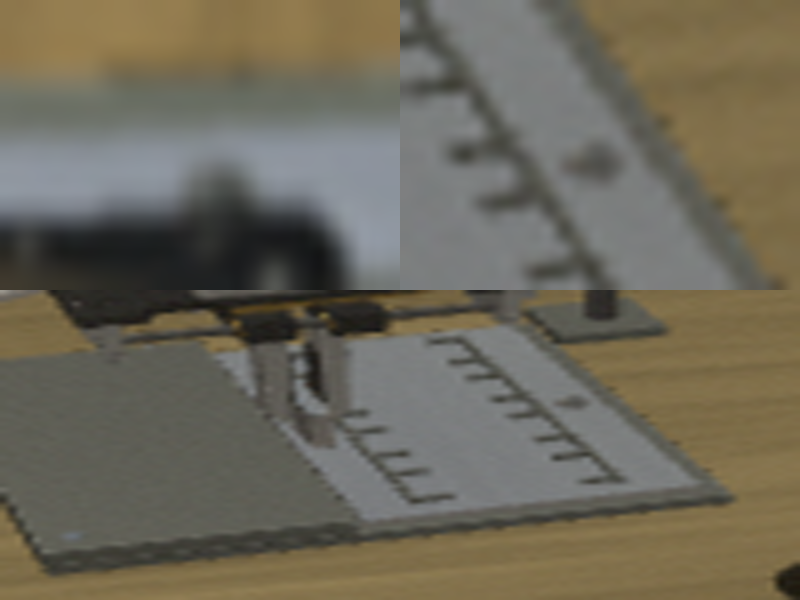

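The hole is now over the pin, at (593,160) in the inset, and the plate is nearly down. I'll nudge it forward and down, then release.

Request:
step_arm(rotation=[[0,0,0],[0,0,0],[0,0,0],[0,0,0]], travel=[[0,0.1,0.1],[0,0,0.1],[0,0,0],[0,0,0]], claw=[1,1,1,1])

```text
t: 6.12
position: [0.5324, 0.0223, 0.0267]
eef_rot: [-0.001, 0.693, 0.721, -0.0]
force: [-10.2, 1.2, 30.8]
opening: 0.102
grasp_force: 30.0
```

Request:
step_arm(rotation=[[0,0,0],[0,0,0],[0,0,0],[0,0,0],[0,0,0]], travel=[[0,0,0],[0,0,0],[0,0,0],[0,0,0],[0,0,0]], claw=[0.8,0.8,0.8,0.8,0.8])

```text
t: 6.53
position: [0.5332, 0.0223, 0.0258]
eef_rot: [-0.0, 0.693, 0.721, -0.0]
force: [-0.0, 0.1, -0.2]
opening: 0.201
grasp_force: 0.0
```

Request:
step_arm(rotation=[[0,0,0],[0,0,0],[0,0,0],[0,0,0],[0,0,0]], travel=[[0,0,-2],[0,0,-4],[0,0,-4],[0,0,-4],[0,0,0]], claw=[0.8,0.7,0.6,0.5,0.5])

```text
t: 6.95
position: [0.5365, 0.022, 0.1722]
eef_rot: [0.002, 0.693, 0.721, 0.003]
force: [1.2, 0.5, 1.4]
opening: 0.448
grasp_force: 0.0
```

The plate took 30 N when pressed down and was released at seat height. I'll measure the cartridges precisely and check the plate from the fresh picture.

```bash
cat >> h.py <<'E'
def carts2(z=0.012,box=(70,160,140,285),img=None,thr=120):
    "sub-pixel cartridge fit in the top view; yaw of long axis in -90..90"
    im=bot.get_image('top') if img is None else img
    x0,x1,y0,y1=box;S=8
    g=cv2.resize(im[y0:y1,x0:x1].min(2),None,fx=S,fy=S,interpolation=cv2.INTER_CUBIC)
    m=((g>thr)*255).astype(np.uint8);out=[]
    for c in cv2.findContours(m,cv2.RETR_EXTERNAL,cv2.CHAIN_APPROX_NONE)[0]:
        if not 90*S*S<cv2.contourArea(c)<450*S*S: continue
        uv=(c[:,0,:].astype(float)+.5)/S-.5+[x0,y0]
        w=px2w('top',uv,z)[:,:2].astype(np.float32)*1000
        (cx,cy),s,a=cv2.minAreaRect(w);b=cv2.boxPoints(((cx,cy),s,a))
        e=max([b[1]-b[0],b[2]-b[1]],key=np.linalg.norm);yaw=(np.degrees(np.arctan2(e[1],e[0]))+90)%180-90
        out.append((round(cx/1000,4),round(cy/1000,4),round(float(yaw),1),round(max(s),1),round(min(s),1)))
    return sorted(out,key=lambda o:(o[1]>.32,o[0]))
E
python3 - <<'E'
from h import *
im=bot.get_image('top')
for c in carts2(img=im):print(c)
for c in carts2(img=im,thr=140):print(c)
plan(.4352,.2714,.12,117)
E
```

```text
(0.4062, 0.3788, -8.7, 77.3, 25.5)
(0.5532, 0.3809, -6.6, 77.5, 25.6)
(0.4063, 0.3788, -8.7, 75.5, 23.9)
(0.5533, 0.3809, -6.6, 75.6, 24.0)
yaw 2.3 turn 65.3 | travel x 2.36 y -26.71 z 4.93 | pos [0.5354 0.0226 0.1693] tilt 0.33 q [-0.77  0.29  0.73  1.99 -0.24  0.94  0.12] t 7.0
```

Request:
step_arm(rotation=[[0,0,-6.75],[0,0,-6.75],[0,0,-6.75],[0,0,-6.75],[0,0,-6.75]], travel=[[0,0,0],[0,0,0],[0,0,0],[0,0,0],[0,0,0]], claw=[0.5,0.5,0.5,0.5,0.5])

```text
t: 7.42
position: [0.5328, 0.0224, 0.165]
eef_rot: [-0.001, 0.451, 0.893, -0.001]
force: [0.4, 0.7, 0.8]
opening: 0.496
grasp_force: 0.0
```

Request:
step_arm(rotation=[[0,0,-6.75],[0,0,-6.75],[0,0,-6.75],[0,0,-6.75],[0,0,-6.75]], travel=[[0,0,0],[0,0,0],[0,0,0],[0,0,0],[0,0,0]], claw=[0.5,0.5,0.5,0.5,0.5])

```text
t: 7.83
position: [0.5329, 0.0223, 0.165]
eef_rot: [-0.001, 0.172, 0.985, -0.0]
force: [0.6, -0.8, 1.1]
opening: 0.501
grasp_force: 0.0
```

Request:
step_arm(rotation=[[0,0,-6.75],[0,0,-6.75],[0,0,0],[0,0,0],[0,0,0]], travel=[[0,0,0],[0,0,0],[0,3.5,0],[0,3.5,0],[0,3.5,0]], claw=[0.5,0.5,0.5,0.5,0.5])

```text
t: 8.25
position: [0.5452, 0.1274, 0.1651]
eef_rot: [-0.001, 0.059, 0.998, -0.0]
force: [0.6, -0.8, 0.3]
opening: 0.498
grasp_force: 0.0
```

```bash
python3 -c "
from h import *
plan(.5533,.3809,.17,83.4)"
```

```text
yaw 83.2 turn -0.2 | travel x 2.11 y 25.28 z -0.49 | pos [0.5452 0.1274 0.1651] tilt 0.08 q [-0.67  0.3   0.4   1.93 -0.14  0.95  1.24] t 8.2
```

Request:
step_arm(rotation=[[0,0,-0.2],[0,0,0],[0,0,0],[0,0,0],[0,0,0]], travel=[[0.4,4,0],[0.4,4,0],[0.4,4,0],[0.4,4,0],[0.4,4,0]], claw=[0.5,0.5,0.5,0.5,0.5])

```text
t: 8.67
position: [0.5477, 0.3294, 0.1647]
eef_rot: [-0.001, 0.057, 0.998, -0.0]
force: [0.8, 0.3, 0.9]
opening: 0.501
grasp_force: 0.0
```

Request:
step_arm(rotation=[[0,0,0],[0,0,0],[0,0,0],[0,0,0],[0,0,0]], travel=[[0.1,3,1],[0,2.2,3],[0,0,3],[0,0,2],[0,0,0]], claw=[0.5,0.5,0.5,0.5,0.5])

```text
t: 9.08
position: [0.5505, 0.3779, 0.0702]
eef_rot: [-0.003, 0.056, 0.998, -0.003]
force: [-1.8, -0.1, -0.7]
opening: 0.5
grasp_force: 0.0
```

```bash
python3 -c "
from h import *
plan(.5533,.3809,.004,83.4)
im=bot.get_image('top')
for c in carts2(img=im,thr=140):print(c)
# plate check
cv2.imwrite('pics/pl.png',cv2.resize(cv2.cvtColor(im,cv2.COLOR_RGB2BGR)[155:265,160:265],None,fx=5.4,fy=5.4,interpolation=cv2.INTER_CUBIC))"
```

```text
yaw 83.6 turn 0.2 | travel x -0.25 y 0.33 z 6.62 | pos [0.5505 0.3779 0.0702] tilt 0.47 q [-0.91  0.57  0.29  1.74 -0.2   0.87  0.93] t 9.1
(0.4352, 0.2717, 28.2, 74.0, 23.6)
(0.5502, 0.2493, 32.5, 74.1, 23.5)
(0.4064, 0.3788, -8.7, 74.7, 23.4)
```

View pics/pl.png

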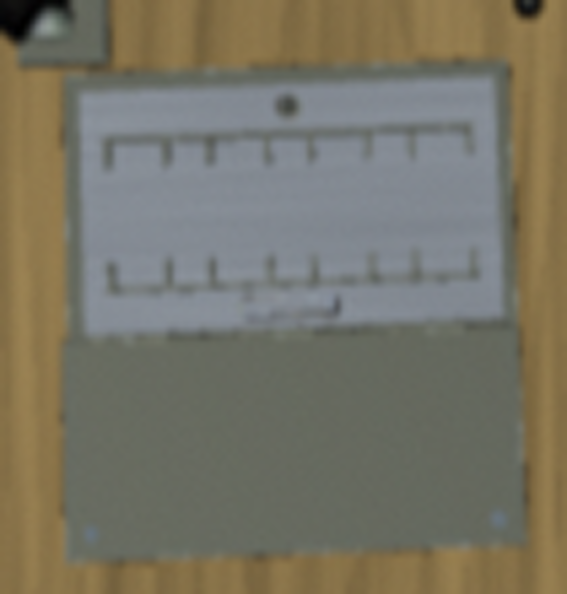

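The top view shows the plate flat and square on the deck, with the pin visible in its hole at (287,105). Next I'll descend on the first cartridge.

Request:
step_arm(rotation=[[0,0,0],[0,0,0],[0,0,0],[0,0,0],[0,0,0]], travel=[[0,0,1.5],[0,0,1.5],[0,0,1],[0,0,0],[0,0,0]], claw=[0.5,0.5,0.5,0.5,0.5])

```text
t: 9.55
position: [0.5537, 0.3793, 0.0366]
eef_rot: [0.0, 0.057, 0.998, 0.0]
force: [-0.3, 0.2, 0.2]
opening: 0.5
grasp_force: 0.0
```

```bash
python3 -c "
from h import *
np.set_printoptions(precision=4,suppress=True)
plan(.5533,.3809,.004,83.4)
A=lambda P:(np.array(P,float)+.5)/5.4-.5+[160,155]
W=px2w('top',A([(79,93),(500,76),(506,322),(85,335)]),.015)
print('fin',fit(W,[(.125,.1155),(.125,-.1155),(-.01,-.1155),(-.01,.1155)]))
W=px2w('top',A([(108,140),(471,125),(477,278),(113,292)]),.018)
d=W[0]-W[1]+W[3]-W[2]
print('row centre',W.mean(0),'yaw',np.degrees(np.arctan2(-d[0],d[1])),W)
print('hole/pin',px2w('top',A([(287,105)]),.018))
"
```

```text
yaw 83.5 turn 0.1 | travel x 0.06 y 0.16 z 3.26 | pos [0.5537 0.3793 0.0366] tilt 0.0 q [-0.9   0.61  0.28  1.75 -0.22  0.81  0.94] t 9.6
fin (array([0.5311, 0.0193]), np.float64(2.2210402383641794), array([[-0.3,  1.6],
       [ 1.5, -1.9],
       [-1.2, -0.3],
       [ 0.1,  0.5]]))
row centre [0.5868 0.0214 0.018 ] yaw 2.5022357033881306 [[ 0.6246  0.124   0.018 ]
 [ 0.6338 -0.077   0.018 ]
 [ 0.5486 -0.0807  0.018 ]
 [ 0.5403  0.1194  0.018 ]]
hole/pin [[0.6446 0.0253 0.018 ]]
```

Request:
step_arm(rotation=[[0,0,0],[0,0,0],[0,0,0],[0,0,0]], travel=[[0,0.15,1.5],[0,0,1.2],[0,0,0.5],[0,0,0]], claw=[0.5,0.5,0.5,0.5])

```text
t: 9.88
position: [0.5528, 0.3804, 0.0024]
eef_rot: [-0.001, 0.056, 0.998, -0.001]
force: [-0.8, -0.4, -1.4]
opening: 0.501
grasp_force: 0.0
```

Request:
step_arm(rotation=[[0,0,0],[0,0,0],[0,0,0],[0,0,0],[0,0,0]], travel=[[0,0,0],[0,0,0],[0,0,0],[0,0,0],[0,0,0]], claw=[1,1,1,1,1], squeeze=20)

```text
t: 10.3
position: [0.5538, 0.381, 0.0044]
eef_rot: [0.0, 0.057, 0.998, 0.0]
force: [0.6, -0.5, 2.6]
opening: 0.254
grasp_force: 20.0
```

```bash
python3 -c "
from h import *
plan(.5533,.3809,.004,83.4);s=bot.sense();print(s['force'],s['opening'],s['grasp_force'])"
```

```text
yaw 83.5 turn 0.1 | travel x 0.05 y -0.02 z 0.04 | pos [0.5538 0.381  0.0044] tilt 0.03 q [-0.89  0.66  0.26  1.76 -0.23  0.76  0.95] t 10.3
[ 0.57356599 -0.45798307  2.59376006] 0.25384794913892966 20.00052720308304
```

Request:
step_arm(rotation=[[0,0,0],[0,0,-4.4],[0,0,-4.4],[0,0,0]], travel=[[0,0,-2],[0,0,-3],[0,0,-3],[0,0,0]], claw=[1,1,1,1])

```text
t: 10.63
position: [0.5563, 0.3823, 0.0899]
eef_rot: [0.003, -0.022, 1.0, 0.002]
force: [1.3, 0.4, -0.8]
opening: 0.25
grasp_force: 20.0
```

```bash
python3 -c "
from h import *
plan(.5839,.1053,.045,92.3);s=bot.sense();print(s['force'],s['opening'],s['grasp_force'])"
```

```text
yaw 92.6 turn 0.3 | travel x -1.65 y -27.79 z 4.49 | pos [0.5563 0.3823 0.0899] tilt 0.42 q [-0.88  0.55  0.26  1.72 -0.17  0.89  1.06] t 10.6
[ 1.26342054  0.43623856 -0.84225164] 0.24952551518278024 19.99911457300186
```

Request:
step_arm(rotation=[[0,0,0],[0,0,0],[0,0,0],[0,0,0],[0,0,0]], travel=[[-0.25,-3.9,0],[-0.25,-3.9,0],[-0.25,-3.9,0],[-0.25,-3.9,0],[-0.25,-3.9,0]], claw=[1,1,1,1,1])

```text
t: 11.05
position: [0.5739, 0.1848, 0.0842]
eef_rot: [0.0, -0.02, 1.0, 0.0]
force: [0.5, 0.0, 0.3]
opening: 0.251
grasp_force: 20.0
```

Request:
step_arm(rotation=[[0,0,0],[0,0,0],[0,0,0],[0,0,0],[0,0,0]], travel=[[-0.25,-3.9,0],[-0.2,-3.9,1],[0,-0.4,2],[0,0,1],[0,0,0]], claw=[1,1,1,1,1])

```text
t: 11.47
position: [0.5806, 0.1044, 0.0422]
eef_rot: [-0.001, -0.02, 1.0, -0.0]
force: [0.3, 0.1, -0.0]
opening: 0.255
grasp_force: 2.0
```

Request:
step_arm(rotation=[[0,0,0],[0,0,0]], travel=[[0,0,0],[0,0,0]], claw=[1,1])

```text
t: 11.63
position: [0.5821, 0.1062, 0.0446]
eef_rot: [0.0, -0.021, 1.0, 0.0]
force: [0.1, -0.4, 0.5]
opening: 0.255
grasp_force: 20.0
```

```bash
python3 -c "
from h import *
plan(.5839,.1053,.019,92.3);s=bot.sense();print(s['force'],s['opening'],s['grasp_force'])"
```

```text
yaw 92.4 turn 0.1 | travel x -0.18 y -0.10 z 2.56 | pos [0.5821 0.1062 0.0446] tilt 0.04 q [-0.5   0.5   0.27  1.94 -0.19  0.73  1.5 ] t 11.6
[ 0.06391539 -0.36224518  0.5260785 ] 0.25490290930543485 19.998942017555237
```

```bash
cat >> h.py <<'E'
def boxpx(n,x,y,z,yaw):
    "projected outline (convex hull) of a cartridge with its centre at x,y,z"
    c,s=np.cos(np.radians(yaw)),np.sin(np.radians(yaw))
    P=[[x+c*a*.0375-s*b*.012,y+s*a*.0375+c*b*.012,z+k*.006] for a in(-1,1) for b in(-1,1) for k in(-1,1)]
    return cv2.convexHull(w2px(n,P).astype(np.float32))[:,0]
E
python3 - <<'E'
from h import *
im=bot.get_image('side');cv2.imwrite('pics/s1.png',cv2.cvtColor(im,cv2.COLOR_RGB2BGR))
h=boxpx('side',.5821,.1062,.0446+.002,2.4);x0,y0=(h.min(0)-12).astype(int);x1,y1=(h.max(0)+12).astype(int)
S=10;g=cv2.resize(cv2.cvtColor(im,cv2.COLOR_RGB2BGR)[y0:y1,x0:x1],None,fx=S,fy=S,interpolation=cv2.INTER_CUBIC)
cv2.polylines(g,[np.int32((h-[x0,y0]+.5)*S)],True,(0,0,255),1)
print(g.shape);cv2.imwrite('pics/s1c.png',g)
E
```

```text
(350, 480, 3)
```

View pics/s1c.png

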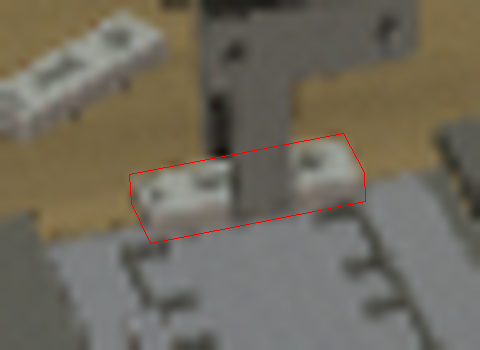

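The cartridge is still held level after the grip slackened, within about 1 px of the projected outline (130–365, 133–243). I'll lower it into pocket 4.

Request:
step_arm(rotation=[[0,0,0],[0,0,0],[0,0,0],[0,0,0],[0,0,0]], travel=[[-0.18,-0.1,0.8],[0,0,0.8],[0,0,0.5],[0,0,0.3],[0,0,0]], claw=[1,1,1,1,1])

```text
t: 12.1
position: [0.5833, 0.1039, 0.0192]
eef_rot: [-0.0, -0.02, 1.0, -0.0]
force: [-0.7, 0.4, -1.5]
opening: 0.252
grasp_force: 20.0
```

Request:
step_arm(rotation=[[0,0,0],[0,0,0]], travel=[[0,0,0],[0,0,0]], claw=[1,1])

```text
t: 12.27
position: [0.5835, 0.1039, 0.0197]
eef_rot: [-0.0, -0.02, 1.0, -0.0]
force: [0.2, 0.7, -0.1]
opening: 0.252
grasp_force: 20.0
```

No rib contact, so the cartridge is in the pocket. I'll release it, lift and look again.

Request:
step_arm(rotation=[[0,0,0],[0,0,0],[0,0,0],[0,0,0],[0,0,0]], travel=[[0,0,0],[0,0,0],[0,0,0],[0,0,-2],[0,0,-3]], claw=[0.62,0.62,0.62,0.62,0.62])

```text
t: 12.68
position: [0.5819, 0.1034, 0.0683]
eef_rot: [-0.002, -0.02, 1.0, -0.001]
force: [-0.7, -0.2, -0.5]
opening: 0.381
grasp_force: 0.0
```

Request:
step_arm(rotation=[[0,0,0],[0,0,0],[0,0,0],[0,0,0],[0,0,0]], travel=[[0,2,-3],[0,4,0],[0,4,0],[0,4,0],[0,4,0]], claw=[0.5,0.5,0.5,0.5,0.5])

```text
t: 13.1
position: [0.5761, 0.2856, 0.1005]
eef_rot: [0.0, -0.02, 1.0, 0.0]
force: [0.2, 0.2, 0.2]
opening: 0.5
grasp_force: 0.0
```

```bash
python3 -c "
from h import *
im=bot.get_image('top')
for c in carts2(img=im,thr=140):print(c)
for c in carts2(img=im,thr=140):plan(c[0],c[1],.1,c[2]+90)
"
```

```text
(0.4352, 0.2717, 28.1, 74.0, 23.6)
(0.5495, 0.2488, 32.3, 72.8, 23.6)
(0.4063, 0.3788, -8.7, 74.9, 23.5)
yaw 92.8 turn -25.3 | travel x 13.38 y 4.45 z 0.00 | pos [0.5742 0.2955 0.1   ] tilt 0.25 q [-0.77  0.49  0.26  1.78 -0.16  0.89  1.19] t 13.2
yaw 92.8 turn -29.5 | travel x 4.58 y -2.62 z 0.00 | pos [0.5742 0.2955 0.1   ] tilt 0.25 q [-0.77  0.49  0.26  1.78 -0.16  0.89  1.19] t 13.2
yaw 92.8 turn 11.5 | travel x 17.86 y 5.70 z 0.00 | pos [0.5742 0.2955 0.1   ] tilt 0.25 q [-0.77  0.49  0.26  1.78 -0.16  0.89  1.19] t 13.2
```

Request:
step_arm(rotation=[[0,0,-5.9],[0,0,-5.9],[0,0,-5.9],[0,0,-5.9],[0,0,-5.9]], travel=[[0,0,0],[0,0,0],[0,0,0],[0,0,0],[0,0,0]], claw=[0.5,0.5,0.5,0.5,0.5])

```text
t: 13.57
position: [0.5763, 0.2835, 0.1]
eef_rot: [-0.0, -0.277, 0.961, -0.0]
force: [0.4, 0.4, -0.6]
opening: 0.505
grasp_force: 0.0
```

Request:
step_arm(rotation=[[0,0,0],[0,0,0],[0,0,0],[0,0,0]], travel=[[2.2,-1.3,1],[2.2,-1.3,1],[0,0,1],[0,0,0]], claw=[0.5,0.5,0.5,0.5])

```text
t: 13.9
position: [0.5517, 0.2366, 0.0686]
eef_rot: [-0.001, -0.273, 0.962, -0.0]
force: [0.5, 0.9, -0.3]
opening: 0.497
grasp_force: 0.0
```

Request:
step_arm(rotation=[[0,0,0],[0,0,0]], travel=[[0,0,0],[0,0,0]], claw=[0.5,0.5])

```text
t: 14.07
position: [0.5532, 0.2394, 0.0705]
eef_rot: [0.0, -0.274, 0.962, 0.0]
force: [0.1, -0.0, 0.4]
opening: 0.498
grasp_force: 0.0
```

```bash
python3 -c "
from h import *
plan(.5502,.2493,.004,122.4)
"
```

```text
yaw 121.9 turn -0.5 | travel x -0.27 y 1.00 z 6.65 | pos [0.5532 0.2394 0.0705] tilt 0.05 q [-0.63  0.46  0.14  1.89 -0.09  0.79  1.69] t 14.1
```

Request:
step_arm(rotation=[[0,0,-0.5],[0,0,0],[0,0,0],[0,0,0],[0,0,0]], travel=[[-0.27,1,1.5],[0,0,2],[0,0,2],[0,0,1.1],[0,0,0]], claw=[0.5,0.5,0.5,0.5,0.5])

```text
t: 14.48
position: [0.5488, 0.2484, 0.0021]
eef_rot: [-0.001, -0.279, 0.96, -0.0]
force: [-0.8, -0.4, -0.3]
opening: 0.501
grasp_force: 0.0
```

Request:
step_arm(rotation=[[0,0,0],[0,0,0],[0,0,0],[0,0,0],[0,0,0]], travel=[[0,0,0],[0,0,0],[0,0,0],[0,0,0],[0,0,0]], claw=[0.5,1,1,1,1], squeeze=25)

```text
t: 14.9
position: [0.5501, 0.2485, 0.0047]
eef_rot: [0.0, -0.278, 0.961, 0.0]
force: [-0.6, 0.7, 1.7]
opening: 0.252
grasp_force: 8.8
```

```bash
python3 -c "
from h import *
plan(.5502,.2493,.004,122.4);s=bot.sense();print(s['force'],s['opening'],s['grasp_force'])
"
```

```text
yaw 122.3 turn -0.1 | travel x -0.05 y 0.06 z 0.07 | pos [0.5501 0.2485 0.0047] tilt 0.06 q [-0.63  0.56  0.12  1.92 -0.11  0.67  1.7 ] t 14.9
[-0.62078606  0.68523423  1.73511047] 0.25218612214219477 8.759217113256454
```

Request:
step_arm(rotation=[[0,0,0],[0,0,6],[0,0,6],[0,0,6],[0,0,6]], travel=[[0,0,-2],[0,0,-2],[0,0,-2],[0,0,-1],[0,0,-1]], claw=[1,1,1,1,1])

```text
t: 15.32
position: [0.55, 0.2486, 0.0855]
eef_rot: [0.001, -0.07, 0.998, 0.001]
force: [0.7, -0.7, -0.3]
opening: 0.254
grasp_force: 25.0
```

Request:
step_arm(rotation=[[0,0,6],[0,0,0],[0,0,0],[0,0,0],[0,0,0]], travel=[[0,0,0],[-0.8,-4,0],[-0.8,-4,0],[-0.8,-4,0],[-0.8,-4,0]], claw=[1,1,1,1,1])

```text
t: 15.73
position: [0.5883, 0.0883, 0.0845]
eef_rot: [0.0, -0.021, 1.0, 0.0]
force: [1.5, -0.4, -0.4]
opening: 0.25
grasp_force: 25.0
```

Request:
step_arm(rotation=[[0,0,0],[0,0,0],[0,0,0],[0,0,0],[0,0,0]], travel=[[-0.8,-3.9,1],[0,0,2],[0,0,1],[0,0,0],[0,0,0]], claw=[1,1,1,1,1])

```text
t: 16.15
position: [0.5973, 0.0523, 0.0439]
eef_rot: [-0.001, -0.021, 1.0, 0.0]
force: [-0.3, 0.1, 0.3]
opening: 0.252
grasp_force: 25.0
```

```bash
python3 -c "
from h import *
plan(.5852,.0494,.020,92.3);s=bot.sense();print(s['force'],s['opening'],s['grasp_force'])
"
```

```text
yaw 92.4 turn 0.1 | travel x 1.22 y -0.24 z 2.39 | pos [0.5973 0.0523 0.0439] tilt 0.06 q [-0.42  0.51  0.29  1.92 -0.21  0.74  1.6 ] t 16.1
[-0.28470916  0.05048695  0.2654225 ] 0.2520704877281695 24.999956488609314
```

Request:
step_arm(rotation=[[0,0,0],[0,0,0],[0,0,0],[0,0,0]], travel=[[0.7,-0.24,0],[0.52,0,0],[0,0,1],[0,0,0]], claw=[1,1,1,1])

```text
t: 16.48
position: [0.5847, 0.0489, 0.0331]
eef_rot: [-0.0, -0.021, 1.0, 0.0]
force: [0.3, -0.5, -1.0]
opening: 0.248
grasp_force: 25.0
```

```bash
python3 -c "
from h import *
plan(.5852,.0494,.020,92.3)
"
```

```text
yaw 92.4 turn 0.1 | travel x -0.05 y 0.05 z 1.31 | pos [0.5847 0.0489 0.0331] tilt 0.04 q [-0.42  0.51  0.29  1.95 -0.21  0.71  1.61] t 16.5
```

Request:
step_arm(rotation=[[0,0,0],[0,0,0],[0,0,0],[0,0,0]], travel=[[0,0.05,0.5],[0,0,0.5],[0,0,0.3],[0,0,0]], claw=[1,1,1,1])

```text
t: 16.82
position: [0.5852, 0.0487, 0.0201]
eef_rot: [-0.001, -0.02, 1.0, -0.0]
force: [0.2, 1.0, -0.6]
opening: 0.252
grasp_force: 25.0
```

Request:
step_arm(rotation=[[0,0,0],[0,0,0],[0,0,0],[0,0,0],[0,0,0]], travel=[[0,0,0],[0,0,0],[0,0,0],[0,0,-2],[0,0,-3]], claw=[0.62,0.62,0.62,0.62,0.62])

```text
t: 17.23
position: [0.5839, 0.0484, 0.0695]
eef_rot: [-0.002, -0.02, 1.0, -0.001]
force: [-0.2, -0.5, 0.3]
opening: 0.381
grasp_force: 0.0
```

Request:
step_arm(rotation=[[0,0,0],[0,0,0],[0,0,0],[0,0,0],[0,0,0]], travel=[[0.5,2,-3],[1,4,0],[1,4,0],[1,4,0],[1,4,0]], claw=[0.5,0.5,0.5,0.5,0.5])

```text
t: 17.65
position: [0.5327, 0.2285, 0.1016]
eef_rot: [0.0, -0.02, 1.0, 0.0]
force: [0.4, -0.1, 0.1]
opening: 0.499
grasp_force: 0.0
```

Request:
step_arm(rotation=[[0,0,0],[0,0,0]], travel=[[0.5,2,0],[0,0,0]], claw=[0.5,0.5])

```text
t: 17.82
position: [0.5256, 0.2524, 0.1011]
eef_rot: [-0.0, -0.024, 1.0, 0.001]
force: [0.8, -0.1, -0.9]
opening: 0.502
grasp_force: 0.0
```

```bash
python3 -c "
from h import *
im=bot.get_image('top')
for c in carts2(img=im,thr=140):print(c);plan(c[0],c[1],.1,c[2]+90)
"
```

```text
(0.4352, 0.2718, 28.1, 74.1, 23.8)
yaw 92.6 turn -25.5 | travel x 7.00 y 6.29 z 0.11 | pos [0.5266 0.2493 0.1011] tilt 0.04 q [-0.77  0.4   0.28  1.92 -0.15  0.83  1.2 ] t 17.9
(0.4061, 0.3789, -8.7, 74.6, 23.7)
yaw 92.6 turn 11.3 | travel x 13.87 y 10.99 z 0.11 | pos [0.5266 0.2493 0.1011] tilt 0.04 q [-0.77  0.4   0.28  1.92 -0.15  0.83  1.2 ] t 17.9
```

Request:
step_arm(rotation=[[0,0,-6.4],[0,0,-6.4],[0,0,-6.4],[0,0,-6.3],[0,0,0]], travel=[[0,0,0],[0,0,0],[0,0,0],[0,0,0],[2.3,2.1,0]], claw=[0.5,0.5,0.5,0.5,0.5])

```text
t: 18.28
position: [0.502, 0.251, 0.1014]
eef_rot: [0.001, -0.242, 0.97, -0.001]
force: [-0.8, 0.0, -0.6]
opening: 0.504
grasp_force: 0.0
```

Request:
step_arm(rotation=[[0,0,0],[0,0,0],[0,0,0],[0,0,0],[0,0,0]], travel=[[2.3,2.1,1],[2.4,2.1,2],[0,0,1],[0,0,0],[0,0,0]], claw=[0.5,0.5,0.5,0.5,0.5])

```text
t: 18.7
position: [0.4371, 0.2685, 0.0612]
eef_rot: [-0.0, -0.24, 0.971, -0.0]
force: [0.8, -0.7, -0.5]
opening: 0.499
grasp_force: 0.0
```

```bash
python3 -c "
from h import *
plan(.4352,.2718,.004,118.1)
"
```

```text
yaw 117.7 turn -0.4 | travel x 0.01 y 0.38 z 5.72 | pos [0.4371 0.2685 0.0612] tilt 0.04 q [-0.8   0.35  0.15  2.1  -0.08  0.69  1.45] t 18.7
```

Request:
step_arm(rotation=[[0,0,-0.4],[0,0,0],[0,0,0],[0,0,0],[0,0,0]], travel=[[0,0.38,1.5],[0,0,2],[0,0,1.5],[0,0,0.7],[0,0,0]], claw=[0.5,0.5,0.5,0.5,0.5])

```text
t: 19.12
position: [0.4352, 0.2719, 0.0033]
eef_rot: [-0.0, -0.243, 0.97, -0.0]
force: [-0.0, -0.3, 0.0]
opening: 0.501
grasp_force: 0.0
```

Request:
step_arm(rotation=[[0,0,0],[0,0,0],[0,0,0],[0,0,0],[0,0,0]], travel=[[0,0,0],[0,0,0],[0,0,0],[0,0,0],[0,0,0]], claw=[1,1,1,1,1])

```text
t: 19.53
position: [0.435, 0.2732, 0.0047]
eef_rot: [0.001, -0.244, 0.97, 0.0]
force: [-0.0, -1.2, 8.1]
opening: 0.253
grasp_force: 25.0
```

```bash
python3 -c "
from h import *
plan(.4352,.2718,.004,118.1);s=bot.sense();print(s['opening'],s['grasp_force'])
plan(.5879,-.0066,.1,92.3)
"
```

```text
yaw 118.2 turn 0.1 | travel x 0.05 y -0.14 z 0.07 | pos [0.435  0.2732 0.0047] tilt 0.07 q [-0.79  0.45  0.13  2.12 -0.1   0.57  1.47] t 19.5
0.253043805412637 25.001619458198547
yaw 118.2 turn 25.9 | travel x -14.16 y -28.57 z -9.53 | pos [0.435  0.2732 0.0047] tilt 0.07 q [-0.79  0.45  0.13  2.12 -0.1   0.57  1.47] t 19.5
```

Request:
step_arm(rotation=[[0,0,0],[0,0,6.5],[0,0,6.5],[0,0,6.5],[0,0,6.4]], travel=[[0,0,-2],[0,0,-2.5],[0,0,-2.5],[0,0,-1.5],[0,0,-1]], claw=[1,1,1,1,1])

```text
t: 19.95
position: [0.435, 0.2735, 0.1012]
eef_rot: [0.001, -0.017, 1.0, 0.001]
force: [0.0, -0.3, -0.2]
opening: 0.252
grasp_force: 25.0
```

Request:
step_arm(rotation=[[0,0,0],[0,0,0],[0,0,0],[0,0,0],[0,0,0]], travel=[[-1.8,-3.6,0],[-1.8,-3.6,0],[-1.8,-3.6,0],[-1.8,-3.6,0],[-1.8,-3.6,0]], claw=[1,1,1,1,1])

```text
t: 20.37
position: [0.5323, 0.0952, 0.0995]
eef_rot: [0.0, -0.021, 1.0, 0.0]
force: [0.6, 0.6, -0.3]
opening: 0.253
grasp_force: 25.0
```

Request:
step_arm(rotation=[[0,0,0],[0,0,0],[0,0,0],[0,0,0],[0,0,0]], travel=[[-1.8,-3.6,0],[-1.8,-3.6,0],[-1.6,-3.4,1],[0,0,2],[0,0,0]], claw=[1,1,1,1,1])

```text
t: 20.78
position: [0.5869, -0.0096, 0.0666]
eef_rot: [-0.001, -0.018, 1.0, -0.001]
force: [-1.5, 0.6, -0.7]
opening: 0.251
grasp_force: 25.0
```

Request:
step_arm(rotation=[[0,0,0],[0,0,0]], travel=[[0,0,0],[0,0,0]], claw=[1,1])

```text
t: 20.95
position: [0.5878, -0.0061, 0.0697]
eef_rot: [-0.0, -0.021, 1.0, 0.0]
force: [-0.1, -0.4, -0.6]
opening: 0.252
grasp_force: 25.0
```

```bash
python3 -c "
from h import *
plan(.5884,-.0066,.020,92.3);s=bot.sense();print(s['opening'],s['grasp_force'])
"
```

```text
yaw 92.4 turn 0.1 | travel x -0.06 y -0.06 z 4.97 | pos [ 0.5878 -0.0061  0.0697] tilt 0.02 q [-0.37  0.46  0.34  1.94 -0.22  0.78  1.71] t 20.9
0.25210002733765974 24.999919831752777
```

Request:
step_arm(rotation=[[0,0,0],[0,0,0],[0,0,0],[0,0,0],[0,0,0]], travel=[[-0.06,-0.06,2],[0,0,1.5],[0,0,1],[0,0,0.4],[0,0,0]], claw=[1,1,1,1,1])

```text
t: 21.37
position: [0.5884, -0.0068, 0.0201]
eef_rot: [-0.0, -0.021, 1.0, 0.0]
force: [0.1, -0.4, -0.4]
opening: 0.247
grasp_force: 25.0
```

Request:
step_arm(rotation=[[0,0,0],[0,0,0]], travel=[[0,0,0],[0,0,0]], claw=[1,1])

```text
t: 21.53
position: [0.589, -0.0074, 0.0208]
eef_rot: [0.001, -0.02, 1.0, 0.0]
force: [0.1, 0.4, -1.1]
opening: 0.25
grasp_force: 25.0
```

Request:
step_arm(rotation=[[0,0,0],[0,0,0],[0,0,0],[0,0,0],[0,0,0]], travel=[[0,0,0],[0,0,0],[0,0,0],[0,0,-2],[0,0,-3]], claw=[0.62,0.62,0.62,0.62,0.62])

```text
t: 21.95
position: [0.5867, -0.0078, 0.0684]
eef_rot: [-0.002, -0.02, 1.0, -0.0]
force: [0.7, 0.0, 1.0]
opening: 0.378
grasp_force: 0.0
```

Request:
step_arm(rotation=[[0,0,0],[0,0,0],[0,0,0],[0,0,0],[0,0,0]], travel=[[0,0,-4],[1.8,3.6,0],[1.8,3.6,0],[1.8,3.6,0],[1.8,3.6,0]], claw=[0.5,0.5,0.5,0.5,0.5])

```text
t: 22.37
position: [0.5099, 0.1346, 0.1105]
eef_rot: [0.0, -0.02, 1.0, 0.0]
force: [1.2, 0.1, -0.4]
opening: 0.5
grasp_force: 0.0
```

Request:
step_arm(rotation=[[0,0,0],[0,0,0],[0,0,0],[0,0,0],[0,0,0]], travel=[[1.8,3.6,0],[1.8,3.6,0],[1.8,3.6,0],[1.8,3.6,0],[0,0,0]], claw=[0.5,0.5,0.5,0.5,0.5])

```text
t: 22.78
position: [0.4291, 0.2812, 0.1101]
eef_rot: [-0.0, -0.024, 1.0, 0.001]
force: [0.3, 0.4, -0.3]
opening: 0.503
grasp_force: 0.0
```

```bash
python3 -c "
from h import *
im=grab('top','t3.png')
for c in carts2(img=im,thr=140):print(c);plan(c[0],c[1],.1,c[2]+90)
"
```

```text
(0.4107, 0.3659, 4.7, 91.3, 19.9)
yaw 92.7 turn -2.0 | travel x 1.30 y 8.93 z 1.01 | pos [0.431  0.2779 0.1101] tilt 0.06 q [-0.93  0.28  0.27  2.07 -0.11  0.8   1.02] t 22.8
```

Request:
step_arm(rotation=[[0,0,2.2],[0,0,3],[0,0,3],[0,0,3],[0,0,0]], travel=[[-4,0,0],[-4,0,0],[-4,0,0],[0,0,0],[0,0,0]], claw=[0.5,0.5,0.5,0.5,0.5])

```text
t: 23.25
position: [0.555, 0.2718, 0.1095]
eef_rot: [0.0, 0.08, 0.997, -0.001]
force: [-0.4, 0.9, 0.4]
opening: 0.5
grasp_force: 0.0
```

```bash
python3 -c "
from h import *
im=grab('top','t3.png')
for c in carts2(img=im,thr=140):print(c);plan(c[0],c[1],.1,c[2]+90)
print('plate carts')
for c in carts2(z=.027,box=(160,270,155,230),img=im,thr=170):print(c)
"
```

```text
(0.4063, 0.3788, -8.8, 75.0, 23.5)
yaw 81.0 turn -0.2 | travel x 16.16 y 8.26 z 0.95 | pos [0.5534 0.2724 0.1095] tilt 0.08 q [-0.82  0.45  0.33  1.84 -0.18  0.88  1.01] t 23.3
plate carts
(0.5858, 0.1046, 1.7, 65.1, 21.6)
(0.5888, 0.0491, 2.6, 64.5, 21.5)
(0.5907, -0.0068, 2.8, 66.3, 21.6)
```

Request:
step_arm(rotation=[[0,0,0],[0,0,0],[0,0,0],[0,0,0],[0,0,0]], travel=[[3.3,1.7,0],[3.3,1.7,0],[3.3,1.7,0],[3.3,1.7,1],[2.9,1.5,2]], claw=[0.5,0.5,0.5,0.5,0.5])

```text
t: 23.72
position: [0.4046, 0.3825, 0.0817]
eef_rot: [0.001, 0.076, 0.997, 0.002]
force: [0.5, 1.5, -0.8]
opening: 0.5
grasp_force: 0.0
```

Request:
step_arm(rotation=[[0,0,0],[0,0,0],[0,0,0],[0,0,0]], travel=[[0,0,2],[0,0,1],[0,0,0],[0,0,0]], claw=[0.5,0.5,0.5,0.5])

```text
t: 24.05
position: [0.4072, 0.3797, 0.0502]
eef_rot: [-0.0, 0.078, 0.997, -0.0]
force: [1.1, 0.5, 1.0]
opening: 0.496
grasp_force: 0.0
```

```bash
python3 -c "
from h import *
plan(.4063,.3788,.004,81.2)
"
```

```text
yaw 81.1 turn -0.1 | travel x 0.08 y -0.10 z 4.62 | pos [0.4072 0.3797 0.0502] tilt 0.05 q [-1.09  0.44  0.27  2.01 -0.18  0.71  0.71] t 24.1
```

Request:
step_arm(rotation=[[0,0,0],[0,0,0],[0,0,0],[0,0,0]], travel=[[0.08,-0.1,2],[0,0,1.6],[0,0,1],[0,0,0]], claw=[0.5,0.5,0.5,0.5])

```text
t: 24.38
position: [0.4061, 0.3788, 0.0032]
eef_rot: [-0.0, 0.078, 0.997, -0.001]
force: [-0.5, 0.5, -0.1]
opening: 0.496
grasp_force: 0.0
```

Request:
step_arm(rotation=[[0,0,0],[0,0,0],[0,0,0],[0,0,0],[0,0,0]], travel=[[0,0,0],[0,0,0],[0,0,0],[0,0,0],[0,0,0]], claw=[0.6,1,1,1,1])

```text
t: 24.8
position: [0.4061, 0.3803, 0.0048]
eef_rot: [0.0, 0.077, 0.997, 0.0]
force: [0.2, -1.4, 7.8]
opening: 0.253
grasp_force: 25.0
```

Request:
step_arm(rotation=[[0,0,0],[0,0,0]], travel=[[0,0,0],[0,0,0]], claw=[1,1])

```text
t: 24.97
position: [0.4061, 0.3804, 0.0048]
eef_rot: [0.0, 0.077, 0.997, 0.0]
force: [-0.7, -2.0, 7.7]
opening: 0.251
grasp_force: 25.0
```

```bash
python3 -c "
from h import *
plan(.4063,.3788,.004,81.2);s=bot.sense();print(s['opening'],s['grasp_force'])
plan(.5902,-.0625,.1,92.3)
"
```

```text
yaw 81.1 turn -0.1 | travel x -0.04 y -0.15 z 0.08 | pos [0.4061 0.3804 0.0048] tilt 0.06 q [-1.06  0.51  0.25  2.03 -0.21  0.62  0.74] t 25.0
0.25071150028593314 25.002472400665283
yaw 81.1 turn -11.2 | travel x -16.62 y -44.99 z -9.52 | pos [0.4061 0.3804 0.0048] tilt 0.06 q [-1.06  0.51  0.25  2.03 -0.21  0.62  0.74] t 25.0
```

Request:
step_arm(rotation=[[0,0,0],[0,0,-5.6],[0,0,-5.6],[0,0,0],[0,0,0]], travel=[[0,0,-2],[0,0,-4],[0,0,-3.5],[-1.4,-3.75,0],[-1.4,-3.75,0]], claw=[1,1,1,1,1])

```text
t: 25.38
position: [0.4373, 0.3081, 0.1014]
eef_rot: [0.002, -0.023, 1.0, 0.002]
force: [1.2, -0.4, -1.5]
opening: 0.25
grasp_force: 25.0
```

Request:
step_arm(rotation=[[0,0,0],[0,0,0],[0,0,0],[0,0,0],[0,0,0]], travel=[[-1.4,-3.75,0],[-1.4,-3.75,0],[-1.4,-3.75,0],[-1.4,-3.75,0],[-1.4,-3.75,0]], claw=[1,1,1,1,1])

```text
t: 25.8
position: [0.5147, 0.1199, 0.0995]
eef_rot: [0.0, -0.02, 1.0, 0.0]
force: [0.6, 1.7, 0.5]
opening: 0.255
grasp_force: 25.0
```

Request:
step_arm(rotation=[[0,0,0],[0,0,0],[0,0,0],[0,0,0],[0,0,0]], travel=[[-1.4,-3.75,0],[-1.4,-3.75,0],[-1.4,-3.75,0],[-1.3,-3.75,0],[-1.3,-3.7,0]], claw=[1,1,1,1,1])

```text
t: 26.22
position: [0.5903, -0.0644, 0.0994]
eef_rot: [0.0, -0.02, 1.0, 0.0]
force: [0.3, 0.1, -0.1]
opening: 0.251
grasp_force: 25.0
```

Request:
step_arm(rotation=[[0,0,0],[0,0,0],[0,0,0],[0,0,0]], travel=[[0,0,2],[0,0,2],[0,0,0],[0,0,0]], claw=[1,1,1,1])

```text
t: 26.55
position: [0.5891, -0.0623, 0.0587]
eef_rot: [-0.001, -0.02, 1.0, -0.0]
force: [0.7, -0.1, -0.2]
opening: 0.251
grasp_force: 25.0
```

```bash
python3 -c "
from h import *
plan(.5898,-.0625,.020,92.3);s=bot.sense();print(s['opening'],s['grasp_force'])
"
```

```text
yaw 92.3 turn 0.0 | travel x -0.07 y -0.02 z 3.87 | pos [ 0.5891 -0.0623  0.0587] tilt 0.1 q [-0.28  0.49  0.36  1.93 -0.24  0.77  1.82] t 26.6
0.251446634896666 24.999875128269196
```

Request:
step_arm(rotation=[[0,0,0],[0,0,0],[0,0,0],[0,0,0],[0,0,0]], travel=[[-0.05,0,1.5],[0,0,1.2],[0,0,0.8],[0,0,0.3],[0,0,0]], claw=[1,1,1,1,1])

```text
t: 26.97
position: [0.5899, -0.0622, 0.0206]
eef_rot: [-0.0, -0.02, 1.0, -0.0]
force: [0.2, 1.4, -0.5]
opening: 0.252
grasp_force: 25.0
```

Request:
step_arm(rotation=[[0,0,0],[0,0,0]], travel=[[0,0,0],[0,0,0]], claw=[1,1])

```text
t: 27.13
position: [0.5906, -0.0624, 0.0216]
eef_rot: [0.0, -0.02, 1.0, -0.0]
force: [-0.6, 0.6, -0.6]
opening: 0.249
grasp_force: 25.0
```

Request:
step_arm(rotation=[[0,0,0],[0,0,0],[0,0,0],[0,0,0],[0,0,0]], travel=[[0,0,0],[0,0,0],[0,0,0],[0,0,-2],[0,0,-3]], claw=[0.62,0.62,0.62,0.62,0.62])

```text
t: 27.55
position: [0.5885, -0.0624, 0.0695]
eef_rot: [-0.002, -0.02, 1.0, -0.0]
force: [0.1, 0.8, -0.5]
opening: 0.38
grasp_force: 0.0
```

Request:
step_arm(rotation=[[0,0,4],[0,0,4],[0,0,4],[0,0,0],[0,0,0]], travel=[[0,0,-4],[0,0,-3],[0,0,0],[0,-4,0],[0,-4,0]], claw=[0.62,0.62,0.62,0.8,1])

```text
t: 27.97
position: [0.5776, -0.1396, 0.1417]
eef_rot: [0.001, 0.082, 0.997, 0.0]
force: [-0.4, -0.1, 0.2]
opening: 0.273
grasp_force: 0.0
```

Request:
step_arm(rotation=[[0,0,0],[0,0,0],[0,0,0],[0,0,0],[0,0,0]], travel=[[0,-4,0],[0,-4,0],[0,-4,0],[0,0,0],[0,0,0]], claw=[1,1,1,1,1])

```text
t: 28.38
position: [0.5555, -0.2625, 0.1412]
eef_rot: [0.0, 0.087, 0.996, -0.0]
force: [0.7, 0.8, -0.3]
opening: 0.007
grasp_force: 0.0
```

```bash
python3 - <<'E'
from h import *
plan(.5847,-.2708,.08,80.5);s=bot.sense();print(s['opening'],s['grasp_force'])
a=cv2.cvtColor(bot.get_image('top'),cv2.COLOR_RGB2BGR);b=cv2.cvtColor(bot.get_image('side'),cv2.COLOR_RGB2BGR)
cv2.imwrite('pics/p4t.png',a)
for c in carts2(z=.027,box=(160,270,155,230),img=a,thr=170):print(c)
A=cv2.resize(a[150:240,160:260],(400,360),interpolation=cv2.INTER_CUBIC);B=cv2.resize(b[140:240,200:311],(400,360),interpolation=cv2.INTER_CUBIC)
cv2.imwrite('pics/p4.png',np.hstack([A,B]))
E
```

```text
yaw 80.0 turn -0.5 | travel x -3.02 y -0.34 z 6.12 | pos [ 0.5555 -0.2625  0.1412] tilt 0.05 q [-0.04  0.43  0.49  1.83 -0.24  0.94  1.95] t 28.4
0.007442826547389617 0.0
(0.5852, 0.1046, 2.0, 67.8, 22.7)
(0.5881, 0.0493, 3.3, 66.5, 22.5)
(0.5895, -0.007, 2.5, 69.3, 22.9)
(0.5942, -0.0614, 0.7, 66.4, 23.1)
```

View pics/p4.png

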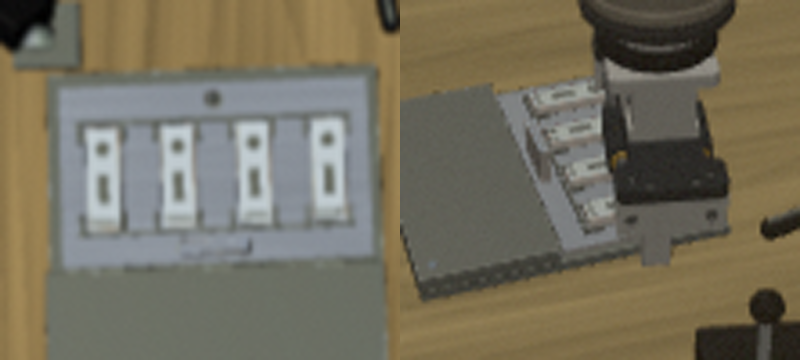

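All four cartridges sit between their ribs: left crop at x≈103, 180, 253 and 330, spanning rows 115–232. The ball is at (767,305) in the right crop. I'll confirm the ball's position and then move in behind it.

```bash
python3 - <<'E'
from h import *
u=200+367.5*111/400-.5;v=140+305.5*100/360-.5
print((u,v),px2w('side',[(u,v)],.095),w2px('side',[.634,-.279,.095]))
im=cv2.imread('pics/p4t.png');
for p in [(212,0)]: pass
E
```

```text
(301.48125, 224.36111111111111) [[ 0.63553979 -0.27896379  0.095     ]] [[300.92451048 224.48513071]]
```

Request:
step_arm(rotation=[[0,0,0],[0,0,0],[0,0,0],[0,0,0],[0,0,0]], travel=[[-1,-0.3,2],[-0.5,0,2],[0,0,2],[0,0,0],[0,0,0]], claw=[1,1,1,1,1])

```text
t: 28.9
position: [0.5707, -0.2636, 0.0805]
eef_rot: [-0.001, 0.084, 0.997, 0.0]
force: [0.0, 0.5, 0.6]
opening: 0.008
grasp_force: 0.0
```

Request:
step_arm(rotation=[[0,0,0],[0,0,0],[0,0,0],[0,0,0],[0,0,0]], travel=[[-1.5,-0.4,0],[-1.5,0,0],[-1.5,0,0],[-0.5,0,0],[0,0,0]], claw=[1,1,1,1,1])

```text
t: 29.32
position: [0.6208, -0.277, 0.0821]
eef_rot: [0.001, 0.084, 0.996, -0.0]
force: [-1.4, 1.2, 1.1]
opening: 0.007
grasp_force: 0.3
```

Request:
step_arm(rotation=[[0,0,0],[0,0,0],[0,0,0],[0,0,0],[0,0,0]], travel=[[-0.5,0,0],[-0.5,0,0],[-0.5,0,0],[-0.4,0,0],[0,0,0]], claw=[1,1,1,1,1])

```text
t: 29.73
position: [0.6384, -0.2805, 0.0806]
eef_rot: [-0.0, 0.084, 0.996, 0.0]
force: [-2.3, 1.1, -0.1]
opening: 0.005
grasp_force: 1.5
```

Request:
step_arm(rotation=[[0,0,0],[0,0,0]], travel=[[0,0,0],[0,0,0]], claw=[1,1])

```text
t: 29.9
position: [0.6379, -0.2806, 0.0808]
eef_rot: [-0.0, 0.085, 0.996, 0.0]
force: [-3.2, 0.3, -0.6]
opening: 0.01
grasp_force: 1.6
```

```bash
python3 - <<'E'
from h import *
plan(.6352,-.279,.08,80);s=bot.sense();print(s['force'])
b=cv2.cvtColor(bot.get_image('side'),cv2.COLOR_RGB2BGR)
cv2.imwrite('pics/st.png',cv2.resize(b[190:270,265:345],(560,560),interpolation=cv2.INTER_CUBIC))
E
```

```text
yaw 80.3 turn 0.3 | travel x 0.29 y 0.11 z 0.08 | pos [ 0.6379 -0.2806  0.0808] tilt 0.03 q [ 0.01  0.62  0.44  1.67 -0.32  0.92  1.98] t 29.9
[-3.15667245  0.26364739 -0.63720582]
```

View pics/st.png

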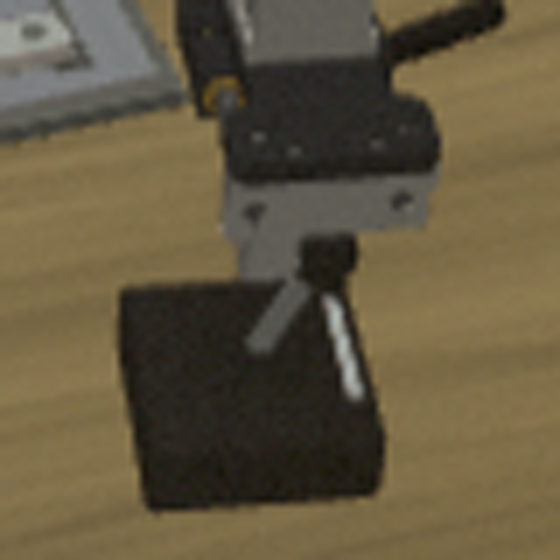

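The stick leans towards the bar, with its base at (260,340) and the ball at (328,262). Before holding, I'll check the tilt numerically while pushing a little further.

Request:
step_arm(rotation=[[0,0,0],[0,0,0],[0,0,0],[0,0,0],[0,0,0]], travel=[[-0.3,0,0],[-0.2,0,0],[0,0,0],[0,0,0],[0,0,0]], claw=[1,1,1,1,1])

```text
t: 30.37
position: [0.6424, -0.2814, 0.0806]
eef_rot: [-0.001, 0.085, 0.996, 0.0]
force: [-7.0, 0.5, -1.7]
opening: 0.003
grasp_force: 3.7
```

```bash
python3 - <<'E'
from h import *
u=265+328.5/7-.5;v=190+262.5/7-.5;print('seen before',u,v)
a=np.radians(-9.5);U=np.array([np.cos(a),np.sin(a),0]);Y=np.array([np.sin(-a),np.cos(a),0])
for th in(.35,.4,.45,.5):
  for sd in(-.2,0,.2):
    n=np.array([.6335,-.2785,.035])+.06*(np.sin(th)*np.cos(sd)*U-np.sin(sd)*Y+np.cos(th)*np.cos(sd)*np.array([0,0,1]))
    print(th,sd,w2px('side',n).round(1))
s=bot.sense();print(s['position'],s['force'])
E
```

```text
seen before 311.42857142857144 227.0
0.35 -0.2 [[307.3 221.9]]
0.35 0 [[308.4 224.8]]
0.35 0.2 [[309.1 228.3]]
0.4 -0.2 [[308.4 222.1]]
0.4 0 [[309.5 225. ]]
0.4 0.2 [[310.2 228.6]]
0.45 -0.2 [[309.3 222.4]]
0.45 0 [[310.5 225.3]]
0.45 0.2 [[311.2 228.8]]
0.5 -0.2 [[310.3 222.7]]
0.5 0 [[311.4 225.6]]
0.5 0.2 [[312.1 229.1]]
[ 0.64242687 -0.28135527  0.08059922] [-6.98749357  0.50136359 -1.67916949]
```

At 7 N the stick is on its stop, and the sideways tilt is about 0.1 rad. I'll hold it there for 2.5 s.

Request:
step_arm(rotation=[[0,0,0],[0,0,0],[0,0,0],[0,0,0],[0,0,0]], travel=[[0,0,0],[0,0,0],[0,0,0],[0,0,0],[0,0,0]], claw=[1,1,1,1,1])

```text
t: 30.78
position: [0.6424, -0.2813, 0.0806]
eef_rot: [-0.001, 0.084, 0.996, 0.0]
force: [-7.7, 0.7, -2.3]
opening: 0.001
grasp_force: 3.7
```

Request:
step_arm(rotation=[[0,0,0],[0,0,0],[0,0,0],[0,0,0],[0,0,0]], travel=[[0,0,0],[0,0,0],[0,0,0],[0,0,0],[0,0,0]], claw=[1,1,1,1,1])

```text
t: 31.2
position: [0.6424, -0.2813, 0.0806]
eef_rot: [-0.001, 0.085, 0.996, 0.0]
force: [-7.2, 2.2, -1.3]
opening: 0.005
grasp_force: 3.7
```

Request:
step_arm(rotation=[[0,0,0],[0,0,0],[0,0,0],[0,0,0],[0,0,0]], travel=[[0,0,0],[0,0,0],[0,0,0],[0,0,0],[0,0,0]], claw=[1,1,1,1,1])

```text
t: 31.62
position: [0.6424, -0.2813, 0.0806]
eef_rot: [-0.001, 0.085, 0.996, 0.0]
force: [-7.5, 1.7, -1.6]
opening: 0.01
grasp_force: 3.7
```

Request:
step_arm(rotation=[[0,0,0],[0,0,0],[0,0,0],[0,0,0],[0,0,0]], travel=[[0,0,0],[0,0,0],[0,0,0],[0,0,0],[0,0,0]], claw=[1,1,1,1,1])

```text
t: 32.03
position: [0.6424, -0.2813, 0.0806]
eef_rot: [-0.001, 0.085, 0.996, 0.0]
force: [-7.1, 1.9, -1.8]
opening: 0.003
grasp_force: 3.7
```

Request:
step_arm(rotation=[[0,0,0],[0,0,0],[0,0,0],[0,0,0],[0,0,0]], travel=[[0,0,0],[0,0,0],[0,0,0],[0,0,0],[0,0,0]], claw=[1,1,1,1,1])

```text
t: 32.45
position: [0.6424, -0.2813, 0.0806]
eef_rot: [-0.001, 0.085, 0.996, 0.0]
force: [-6.0, 1.4, -1.4]
opening: 0.007
grasp_force: 3.7
```

Request:
step_arm(rotation=[[0,0,0],[0,0,0],[0,0,0],[0,0,0],[0,0,0]], travel=[[0,0,0],[0,0,0],[0,0,0],[0,0,0],[0,0,0]], claw=[1,1,1,1,1])

```text
t: 32.87
position: [0.6424, -0.2813, 0.0806]
eef_rot: [-0.001, 0.084, 0.996, 0.0]
force: [-8.1, 1.7, -2.5]
opening: 0.004
grasp_force: 3.7
```

```bash
python3 - <<'E'
from h import *
a=bot.get_image('top');b=bot.get_image('side')
cv2.imwrite('pics/hold_s.png',cv2.cvtColor(b,cv2.COLOR_RGB2BGR));cv2.imwrite('pics/hold_t.png',cv2.cvtColor(a,cv2.COLOR_RGB2BGR))
# dark ball centroid in side view
S=8;r=cv2.resize(b[214:240,300:324].max(2),None,fx=S,fy=S,interpolation=cv2.INTER_CUBIC)
print(b[214:240:1,300:324].max(2)[::2,::2])
for thr in(170,150):
  for c in carts2(z=.027,box=(160,270,155,230),img=a,thr=thr):print(c)
s=bot.sense();print(s['position'],s['force'])
E
```

```text
[[ 32  39  33  29  36  30  36  31  31  34  37  33]
 [ 90  55  73  72  87  90  88  90  92  91  94  96]
 [ 94  96  88  95  98  96  95  98  94  97  96  86]
 [ 96  55  75  96  97  98  94  95  98  97  98  97]
 [ 97  98  94  96  96  97  97  98  94  97 103 103]
 [ 89  92  97  98  95  41  44  39  45 124 124 126]
 [102  89  96  97  96  35  39  33  35 119 120 121]
 [111 101  98  97  96  29  30  33  27 124 124 126]
 [ 59  56  53  56  90  40  30  31 118 126 130 128]
 [ 38  39  34  85  87  54  90  61 130 131 131 130]
 [ 38  36  86  86  59  36 160  44 130 135 134 136]
 [ 35  83  84  69  36  39 148  79 136 138 138 136]
 [ 56  86  80  37  39  31  71 152  85 136 137 137]]
(0.5847, 0.1047, 1.8, 69.6, 23.5)
(0.5847, 0.0493, 3.3, 74.1, 23.6)
(0.588, -0.0071, 2.4, 73.7, 23.8)
(0.5937, -0.0615, 1.1, 68.2, 24.0)
(0.5818, 0.105, 0.5, 77.2, 26.4)
(0.5843, 0.0501, 4.5, 77.5, 27.8)
(0.5876, -0.0067, 3.7, 77.1, 27.3)
(0.5912, -0.0614, 0.7, 76.2, 27.6)
[ 0.64238816 -0.28134589  0.08058448] [-6.35544389  1.6947911  -1.63006762]
```

```bash
python3 - <<'E'
from h import *
a=cv2.imread('pics/hold_s.png')[160:215,225:285];b=cv2.imread('pics/hold_t.png')[170:215,175:260]
o=np.zeros((500,800,3),np.uint8)
c=cv2.resize(a,(400,367),interpolation=cv2.INTER_CUBIC);d=cv2.resize(b,(400,212),interpolation=cv2.INTER_CUBIC)
o[:367,:400]=c;o[:212,400:]=d;cv2.imwrite('pics/chk.png',o)
E
```

```text
(no output)
```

View pics/chk.png

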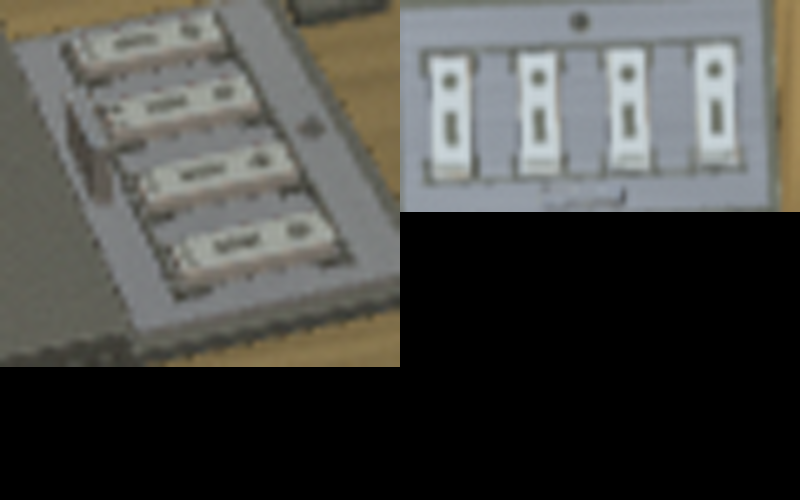

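The view shows all four cartridges flat in their pockets, with top-edge slopes alike and the rows spanning (430–735, 42–180) in the right crop. I'll let the stick spring back slowly and go on to the tray phase.

Request:
step_arm(rotation=[[0,0,0],[0,0,0],[0,0,0],[0,0,0],[0,0,0]], travel=[[1,0,0],[1,0,0],[1,0,0],[1.5,0,0],[2,0,0]], claw=[1,1,1,1,1])

```text
t: 33.38
position: [0.5789, -0.2703, 0.0813]
eef_rot: [0.001, 0.084, 0.996, -0.0]
force: [0.2, 0.1, -0.9]
opening: 0.003
grasp_force: 0.0
```

Request:
step_arm(rotation=[[0,0,0],[0,0,-6],[0,0,-6],[0,0,0],[0,0,0]], travel=[[0,0,-3],[0,0,-2],[0,0,0],[0,4,0],[0,4,0]], claw=[1,0.6,0.6,0.6,0.6])

```text
t: 33.8
position: [0.5751, -0.1922, 0.1319]
eef_rot: [0.001, -0.018, 1.0, -0.0]
force: [1.4, 2.0, -0.1]
opening: 0.25
grasp_force: 0.0
```

Request:
step_arm(rotation=[[0,0,0],[0,0,0],[0,0,0],[0,0,0],[0,0,0]], travel=[[0,4,0],[0,4,0],[0,4,0],[0,0,0],[0,0,0]], claw=[0.6,0.6,0.6,0.6,0.6])

```text
t: 34.22
position: [0.5709, -0.068, 0.1314]
eef_rot: [0.001, -0.022, 1.0, 0.0]
force: [-0.2, -1.0, 0.6]
opening: 0.398
grasp_force: 0.0
```

```bash
python3 -c "
from h import *
plan(.5906,-.0624,.021,92.3)
"
```

```text
yaw 92.6 turn 0.3 | travel x -1.99 y 0.48 z 11.04 | pos [ 0.5709 -0.068   0.1314] tilt 0.09 q [-0.32  0.36  0.4   1.92 -0.18  0.89  1.79] t 34.2
```

Request:
step_arm(rotation=[[0,0,0.3],[0,0,0],[0,0,0],[0,0,0],[0,0,0]], travel=[[-1,0.48,2],[-1,0,3],[0,0,2],[0,0,0],[0,0,0]], claw=[0.6,0.6,0.6,0.6,0.6])

```text
t: 34.63
position: [0.59, -0.0668, 0.0608]
eef_rot: [-0.001, -0.017, 1.0, -0.0]
force: [-0.3, -0.9, -0.4]
opening: 0.407
grasp_force: 0.0
```

```bash
python3 -c "
from h import *
plan(.5906,-.0624,.021,92.3)
"
```

```text
yaw 91.9 turn -0.4 | travel x -0.08 y 0.44 z 3.98 | pos [ 0.59   -0.0668  0.0608] tilt 0.09 q [-0.28  0.49  0.37  1.93 -0.24  0.77  1.82] t 34.6
```

Request:
step_arm(rotation=[[0,0,-0.3],[0,0,0],[0,0,0],[0,0,0],[0,0,0]], travel=[[-0.05,0.42,0.5],[0,0,1.5],[0,0,1.5],[0,0,0.4],[0,0,0]], claw=[0.6,0.6,0.6,0.6,0.6])

```text
t: 35.05
position: [0.591, -0.061, 0.0222]
eef_rot: [-0.0, -0.02, 1.0, -0.0]
force: [0.6, -0.1, 0.2]
opening: 0.403
grasp_force: 0.0
```

Request:
step_arm(rotation=[[0,0,0],[0,0,0],[0,0,0],[0,0,0],[0,0,0]], travel=[[0,0,0],[0,0,0],[0,0,0],[0,0,0],[0,0,0]], claw=[0.6,1,1,1,1])

```text
t: 35.47
position: [0.5916, -0.0609, 0.0228]
eef_rot: [0.001, -0.02, 1.0, 0.0]
force: [-2.0, -0.3, 7.7]
opening: 0.249
grasp_force: 25.0
```

Request:
step_arm(rotation=[[0,0,0],[0,0,0],[0,0,5.3],[0,0,5.3],[0,0,0]], travel=[[0,0,-1],[0,0,-3],[0,0,-3],[0,0,-2],[0,0,0]], claw=[1,1,1,1,1])

```text
t: 35.88
position: [0.5933, -0.0612, 0.1168]
eef_rot: [0.003, 0.075, 0.997, 0.001]
force: [0.0, 0.1, -0.6]
opening: 0.251
grasp_force: 25.0
```

```bash
python3 -c "
from h import *
plan(.4316,-.3541,.1,81.7);s=bot.sense();print(s['opening'],s['grasp_force'])
im=bot.get_image('top')
print(carts2(z=.027,box=(160,270,155,230),img=im,thr=165))
"
```

```text
yaw 81.3 turn -0.4 | travel x 11.78 y -31.32 z 1.68 | pos [ 0.5933 -0.0612  0.1168] tilt 0.34 q [-0.35  0.42  0.44  1.89 -0.23  0.87  1.63] t 35.9
0.25124467582670323 25.000812113285065
[(0.5855, 0.1047, 1.7, 68.0, 23.5)]
```

Request:
step_arm(rotation=[[0,0,0],[0,0,0],[0,0,0],[0,0,0],[0,0,0]], travel=[[1.45,-3.9,0],[1.45,-3.9,0],[1.45,-3.9,0],[1.45,-3.9,0],[1.45,-3.9,0]], claw=[1,1,1,1,1])

```text
t: 36.35
position: [0.4897, -0.2445, 0.1117]
eef_rot: [-0.0, 0.071, 0.997, 0.0]
force: [1.5, -0.1, -0.2]
opening: 0.247
grasp_force: 25.0
```

Request:
step_arm(rotation=[[0,0,0],[0,0,0],[0,0,0],[0,0,0],[0,0,0]], travel=[[1.45,-3.9,0],[1.45,-3.9,0],[1.4,-3.9,1],[0,0,3],[0,0,0]], claw=[1,1,1,1,1])

```text
t: 36.77
position: [0.4288, -0.3528, 0.0686]
eef_rot: [-0.002, 0.073, 0.997, 0.001]
force: [-1.8, 1.9, -0.6]
opening: 0.252
grasp_force: 25.0
```

```bash
python3 -c "
from h import *
plan(.4316,-.3541,.012,81.7);s=bot.sense();print(s['opening'],s['grasp_force'])
"
```

```text
yaw 81.6 turn -0.1 | travel x -0.30 y -0.08 z 5.66 | pos [ 0.4288 -0.3528  0.0686] tilt 0.28 q [ 0.18  0.44  0.49  2.01 -0.29  0.76  2.27] t 36.8
0.2524005836071887 24.999979734420776
```

Request:
step_arm(rotation=[[0,0,0],[0,0,0],[0,0,0],[0,0,0],[0,0,0]], travel=[[-0.1,0,1.5],[0,0,1.5],[0,0,1.5],[0,0,1],[0,0,0]], claw=[1,1,1,1,1])

```text
t: 37.18
position: [0.4328, -0.351, 0.0158]
eef_rot: [-0.001, 0.071, 0.997, 0.001]
force: [-0.2, 1.2, -0.9]
opening: 0.246
grasp_force: 25.0
```

Request:
step_arm(rotation=[[0,0,0],[0,0,0],[0,0,0],[0,0,0],[0,0,0]], travel=[[0,0,0],[0,0,0],[0,0,0],[0,0,-3],[0,0,-4]], claw=[0.65,0.65,0.65,0.65,0.65])

```text
t: 37.6
position: [0.4318, -0.3513, 0.0864]
eef_rot: [-0.002, 0.072, 0.997, 0.001]
force: [0.7, -0.4, 1.3]
opening: 0.351
grasp_force: 0.0
```

Request:
step_arm(rotation=[[0,0,-5.3],[0,0,-5.3],[0,0,0],[0,0,0],[0,0,0]], travel=[[0,0,-4],[0,0,0],[-1.6,3.6,0],[-1.6,3.6,0],[-1.6,3.6,0]], claw=[0.6,0.6,0.6,0.6,0.6])

```text
t: 38.02
position: [0.4773, -0.2417, 0.1284]
eef_rot: [0.001, -0.019, 1.0, -0.0]
force: [1.2, -0.2, -0.7]
opening: 0.399
grasp_force: 0.0
```

```bash
python3 -c "
from h import *
plan(.589,-.0074,.021,92.3);s=bot.sense();print(s['opening'],s['grasp_force'])
"
```

```text
yaw 92.2 turn -0.1 | travel x -12.10 y 22.96 z 10.74 | pos [ 0.4773 -0.2417  0.1284] tilt 0.1 q [-0.04  0.31  0.46  2.02 -0.18  0.85  2.13] t 38.0
0.399123283787236 0.0
```

Request:
step_arm(rotation=[[0,0,0],[0,0,0],[0,0,0],[0,0,0],[0,0,0]], travel=[[-1.9,3.6,0],[-1.9,3.6,0],[-1.9,3.6,0],[-1.9,3.6,0],[-1.9,3.6,0]], claw=[0.6,0.6,0.6,0.6,0.6])

```text
t: 38.43
position: [0.5654, -0.0567, 0.1283]
eef_rot: [0.001, -0.02, 1.0, 0.0]
force: [0.9, -0.7, 0.1]
opening: 0.4
grasp_force: 0.0
```

Request:
step_arm(rotation=[[0,0,0],[0,0,0],[0,0,0],[0,0,0],[0,0,0]], travel=[[-1.9,3.6,2],[0,0,3],[0,0,2],[0,0,0],[0,0,0]], claw=[0.6,0.6,0.6,0.6,0.6])

```text
t: 38.85
position: [0.5803, -0.0253, 0.0591]
eef_rot: [-0.001, -0.02, 1.0, -0.0]
force: [0.2, 0.1, -0.5]
opening: 0.4
grasp_force: 0.0
```

```bash
python3 -c "
from h import *
plan(.589,-.0074,.021,92.3)
"
```

```text
yaw 92.3 turn 0.0 | travel x -0.94 y 1.75 z 3.81 | pos [ 0.5803 -0.0253  0.0591] tilt 0.08 q [-0.34  0.47  0.35  1.96 -0.22  0.75  1.75] t 38.9
```

Request:
step_arm(rotation=[[0,0,0],[0,0,0],[0,0,0],[0,0,0],[0,0,0]], travel=[[-0.94,1.75,0],[0,0,1.3],[0,0,1.5],[0,0,1],[0,0,0]], claw=[0.6,0.6,0.6,0.6,0.6])

```text
t: 39.27
position: [0.5888, -0.0076, 0.0203]
eef_rot: [-0.001, -0.02, 1.0, -0.0]
force: [-0.1, 0.8, -0.1]
opening: 0.401
grasp_force: 0.0
```

Request:
step_arm(rotation=[[0,0,0],[0,0,0],[0,0,0],[0,0,0],[0,0,0]], travel=[[0,0,0],[0,0,0],[0,0,0],[0,0,0],[0,0,0]], claw=[0.6,1,1,1,1])

```text
t: 39.68
position: [0.5899, -0.0073, 0.0217]
eef_rot: [0.001, -0.02, 1.0, 0.0]
force: [-1.4, -0.2, 7.7]
opening: 0.251
grasp_force: 25.0
```

Request:
step_arm(rotation=[[0,0,0],[0,0,0],[0,0,5.3],[0,0,5.3],[0,0,0]], travel=[[0,0,-1],[0,0,-3],[0,0,-3],[0,0,-2],[0,0,0]], claw=[1,1,1,1,1])

```text
t: 40.1
position: [0.5916, -0.0072, 0.1156]
eef_rot: [0.003, 0.075, 0.997, 0.001]
force: [1.5, 1.1, 0.7]
opening: 0.252
grasp_force: 25.0
```

```bash
python3 -c "
from h import *
plan(.3546,-.3429,.1,81.7);s=bot.sense();print(s['opening'],s['grasp_force'])
"
```

```text
yaw 81.3 turn -0.4 | travel x 18.60 y -36.64 z 1.56 | pos [ 0.5916 -0.0072  0.1156] tilt 0.34 q [-0.43  0.41  0.42  1.9  -0.22  0.87  1.52] t 40.1
0.25215625530238517 25.00082552433014
```

Request:
step_arm(rotation=[[0,0,0],[0,0,0],[0,0,0],[0,0,0],[0,0,0]], travel=[[1.85,-3.65,0],[1.85,-3.65,0],[1.85,-3.65,0],[1.85,-3.65,0],[1.85,-3.65,0]], claw=[1,1,1,1,1])

```text
t: 40.52
position: [0.4701, -0.1755, 0.1111]
eef_rot: [0.0, 0.072, 0.997, 0.0]
force: [0.2, -1.4, -1.2]
opening: 0.248
grasp_force: 25.0
```

Request:
step_arm(rotation=[[0,0,0],[0,0,0],[0,0,0],[0,0,0],[0,0,0]], travel=[[1.85,-3.65,0],[1.85,-3.65,0],[1.85,-3.65,0],[1.85,-3.65,0],[1.85,-3.65,0]], claw=[1,1,1,1,1])

```text
t: 40.93
position: [0.3523, -0.3429, 0.1113]
eef_rot: [0.0, 0.072, 0.997, 0.0]
force: [0.1, 0.2, -1.0]
opening: 0.249
grasp_force: 25.0
```

Request:
step_arm(rotation=[[0,0,0],[0,0,0],[0,0,0],[0,0,0]], travel=[[0,0,2],[0,0,2],[0,0,0],[0,0,0]], claw=[1,1,1,1])

```text
t: 41.27
position: [0.353, -0.3414, 0.0707]
eef_rot: [-0.001, 0.072, 0.997, 0.0]
force: [0.4, 0.0, -0.3]
opening: 0.251
grasp_force: 25.0
```

```bash
python3 -c "
from h import *
plan(.3546,-.3429,.014,81.7);s=bot.sense();print(s['opening'],s['grasp_force'])
"
```

```text
yaw 81.7 turn 0.0 | travel x -0.18 y -0.13 z 5.67 | pos [ 0.353  -0.3414  0.0707] tilt 0.12 q [ 0.19  0.35  0.54  2.15 -0.27  0.71  2.33] t 41.3
0.25131060685425305 24.99995470046997
```

Request:
step_arm(rotation=[[0,0,0],[0,0,0],[0,0,0],[0,0,0],[0,0,0]], travel=[[-0.3,0,1.5],[0,0,1.5],[0,0,1.5],[0,0,1],[0,0,0]], claw=[1,1,1,1,1])

```text
t: 41.68
position: [0.3566, -0.3414, 0.0153]
eef_rot: [-0.001, 0.072, 0.997, 0.0]
force: [-0.4, 0.8, -0.6]
opening: 0.248
grasp_force: 25.0
```

Request:
step_arm(rotation=[[0,0,0],[0,0,0],[0,0,0],[0,0,0],[0,0,0]], travel=[[0,0,0],[0,0,0],[0,0,0],[0,0,-3],[0,0,-4]], claw=[0.65,0.65,0.65,0.65,0.65])

```text
t: 42.1
position: [0.3551, -0.3413, 0.0853]
eef_rot: [-0.002, 0.072, 0.997, 0.001]
force: [1.0, 0.3, 0.5]
opening: 0.352
grasp_force: 0.0
```

Request:
step_arm(rotation=[[0,0,-5.3],[0,0,-5.3],[0,0,0],[0,0,0],[0,0,0]], travel=[[0,0,-4],[0,0,0],[-2.1,3.5,0],[-2.1,3.5,0],[-2.1,3.5,0]], claw=[0.6,0.6,0.6,0.6,0.6])

```text
t: 42.52
position: [0.4159, -0.2339, 0.127]
eef_rot: [0.001, -0.019, 1.0, -0.0]
force: [1.1, -0.4, 0.3]
opening: 0.404
grasp_force: 0.0
```

Request:
step_arm(rotation=[[0,0,0],[0,0,0],[0,0,0],[0,0,0],[0,0,0]], travel=[[-2.1,3.5,0],[-2.1,3.5,0],[-2.1,3.5,0],[-2.1,3.5,0],[0,0,0]], claw=[0.6,0.6,0.6,0.6,0.6])

```text
t: 42.93
position: [0.4972, -0.0842, 0.1266]
eef_rot: [0.001, -0.024, 1.0, 0.001]
force: [0.2, 1.2, -0.6]
opening: 0.398
grasp_force: 0.0
```

```bash
python3 -c "
from h import *
plan(.5852,.0487,.021,92.3)
print(carts2(z=.016,box=(290,370,210,300),img=bot.get_image('top'),thr=140))
"
```

```text
yaw 92.8 turn 0.5 | travel x -9.32 y 12.93 z 10.56 | pos [ 0.4972 -0.0842  0.1266] tilt 0.16 q [-0.31  0.25  0.4   2.08 -0.14  0.83  1.8 ] t 42.9
[(0.3939, -0.3458, -7.5, 152.9, 25.5)]
```

Request:
step_arm(rotation=[[0,0,0],[0,0,0],[0,0,0],[0,0,0],[0,0,0]], travel=[[-2.2,3.3,0],[-2.2,3.3,0],[-2.2,3.3,0],[-2.2,3.3,2],[0,0,2]], claw=[0.6,0.6,0.6,0.6,0.6])

```text
t: 43.4
position: [0.5789, 0.0486, 0.088]
eef_rot: [0.002, -0.023, 1.0, 0.001]
force: [-0.6, 0.1, -0.9]
opening: 0.4
grasp_force: 0.0
```

Request:
step_arm(rotation=[[0,0,0],[0,0,0],[0,0,0]], travel=[[0,0,2],[0,0,0],[0,0,0]], claw=[0.6,0.6,0.6])

```text
t: 43.65
position: [0.5744, 0.0407, 0.0672]
eef_rot: [-0.001, -0.02, 1.0, -0.0]
force: [0.2, 0.1, -0.4]
opening: 0.404
grasp_force: 0.0
```

```bash
python3 -c "
from h import *
plan(.5852,.0487,.021,92.3)
"
```

```text
yaw 92.2 turn -0.1 | travel x -1.11 y 0.75 z 4.62 | pos [0.5744 0.0407 0.0672] tilt 0.1 q [-0.44  0.45  0.32  1.96 -0.2   0.76  1.61] t 43.6
```

Request:
step_arm(rotation=[[0,0,0],[0,0,0],[0,0,0],[0,0,0],[0,0,0]], travel=[[-1.1,0.75,0.5],[0,0,1.5],[0,0,1.5],[0,0,1.1],[0,0,0]], claw=[0.6,0.6,0.6,0.6,0.6])

```text
t: 44.07
position: [0.5854, 0.0497, 0.0202]
eef_rot: [-0.001, -0.02, 1.0, -0.0]
force: [-1.4, -0.1, -0.2]
opening: 0.4
grasp_force: 0.0
```

Request:
step_arm(rotation=[[0,0,0],[0,0,0],[0,0,0],[0,0,0],[0,0,0]], travel=[[0,0,0],[0,0,0],[0,0,0],[0,0,0],[0,0,0]], claw=[0.6,1,1,1,1])

```text
t: 44.48
position: [0.5863, 0.0499, 0.022]
eef_rot: [0.001, -0.02, 1.0, 0.0]
force: [-1.4, 0.3, 8.1]
opening: 0.248
grasp_force: 25.0
```

Request:
step_arm(rotation=[[0,0,0],[0,0,0],[0,0,5.3],[0,0,5.3],[0,0,0]], travel=[[0,0,-1],[0,0,-3],[0,0,-3],[0,0,-2],[0,0,0]], claw=[1,1,1,1,1])

```text
t: 44.9
position: [0.5879, 0.0501, 0.1159]
eef_rot: [0.003, 0.075, 0.997, 0.001]
force: [0.7, 0.2, 0.1]
opening: 0.247
grasp_force: 25.0
```

Request:
step_arm(rotation=[[0,0,0],[0,0,0]], travel=[[0,0,0],[0,0,0]], claw=[1,1])

```text
t: 45.07
position: [0.5853, 0.0502, 0.111]
eef_rot: [-0.0, 0.071, 0.997, 0.0]
force: [0.1, -0.1, -1.4]
opening: 0.249
grasp_force: 25.0
```

```bash
python3 -c "
from h import *
plan(.4424,-.2869,.1,81.7);s=bot.sense();print(s['opening'],s['grasp_force'])
"
```

```text
yaw 81.8 turn 0.1 | travel x 9.28 y -35.42 z 1.10 | pos [0.5853 0.0502 0.111 ] tilt 0.01 q [-0.5   0.41  0.39  1.91 -0.2   0.86  1.42] t 45.1
0.2485205106878003 24.999985098838806
```

Request:
step_arm(rotation=[[0,0,0],[0,0,0],[0,0,0],[0,0,0],[0,0,0]], travel=[[1.03,-3.93,0],[1.03,-3.93,0],[1.03,-3.93,0],[1.03,-3.93,0],[1.03,-3.93,0]], claw=[1,1,1,1,1])

```text
t: 45.48
position: [0.5046, -0.1385, 0.1102]
eef_rot: [-0.001, 0.071, 0.997, -0.0]
force: [0.7, -1.5, 0.2]
opening: 0.249
grasp_force: 25.0
```

Request:
step_arm(rotation=[[0,0,0],[0,0,0],[0,0,0],[0,0,0],[0,0,0]], travel=[[1.03,-3.93,0],[1.03,-3.93,0],[1.03,-3.93,0],[1.03,-3.93,1],[0,0,3]], claw=[1,1,1,1,1])

```text
t: 45.9
position: [0.4407, -0.2946, 0.0732]
eef_rot: [0.002, 0.076, 0.997, -0.002]
force: [0.8, -0.4, -0.8]
opening: 0.253
grasp_force: 25.0
```

Request:
step_arm(rotation=[[0,0,0],[0,0,0]], travel=[[0,0,0],[0,0,0]], claw=[1,1])

```text
t: 46.07
position: [0.4415, -0.2863, 0.0698]
eef_rot: [-0.002, 0.072, 0.997, 0.0]
force: [0.0, 0.3, -0.3]
opening: 0.254
grasp_force: 25.0
```

```bash
python3 -c "
from h import *
plan(.4424,-.2869,.014,81.7);s=bot.sense();print(s['opening'],s['grasp_force'])
"
```

```text
yaw 81.7 turn -0.0 | travel x -0.10 y -0.05 z 5.58 | pos [ 0.4415 -0.2863  0.0698] tilt 0.24 q [ 0.07  0.39  0.47  2.08 -0.26  0.73  2.13] t 46.1
0.25395051165819205 25.00003159046173
```

Next I'll release this one and go for the last, in pocket 4 at (.5835, .1039).

Request:
step_arm(rotation=[[0,0,0],[0,0,0],[0,0,0],[0,0,0],[0,0,0]], travel=[[-0.1,0,1.5],[0,0,1.5],[0,0,1.5],[0,0,1],[0,0,0]], claw=[1,1,1,1,1])

```text
t: 46.48
position: [0.4439, -0.2855, 0.0152]
eef_rot: [-0.001, 0.071, 0.997, 0.0]
force: [-1.1, 0.1, -0.3]
opening: 0.252
grasp_force: 25.0
```

Request:
step_arm(rotation=[[0,0,0],[0,0,0],[0,0,0],[0,0,0],[0,0,0]], travel=[[0,0,0],[0,0,0],[0,0,0],[0,0,-3],[0,0,-4]], claw=[0.65,0.65,0.65,0.65,0.65])

```text
t: 46.9
position: [0.4424, -0.286, 0.0854]
eef_rot: [-0.002, 0.072, 0.997, 0.0]
force: [1.0, -1.0, 1.1]
opening: 0.35
grasp_force: 0.0
```

Request:
step_arm(rotation=[[0,0,-5.3],[0,0,-5.3],[0,0,0],[0,0,0],[0,0,0]], travel=[[0,0,-4],[0,0,0],[-1.55,3.8,0],[-1.55,3.8,0],[-1.55,3.8,0]], claw=[0.6,0.6,0.6,0.6,0.6])

```text
t: 47.32
position: [0.4863, -0.1701, 0.1273]
eef_rot: [0.001, -0.019, 1.0, -0.0]
force: [1.0, -0.3, -0.6]
opening: 0.4
grasp_force: 0.0
```

Request:
step_arm(rotation=[[0,0,0],[0,0,0],[0,0,0],[0,0,0],[0,0,0]], travel=[[-1.55,3.8,0],[-1.55,3.8,0],[-1.55,3.8,0],[-1.55,3.8,0],[-1.55,3.8,0]], claw=[0.6,0.6,0.6,0.6,0.6])

```text
t: 47.73
position: [0.5562, 0.0241, 0.1271]
eef_rot: [0.001, -0.02, 1.0, 0.0]
force: [-0.0, -0.3, -0.8]
opening: 0.397
grasp_force: 0.0
```

Request:
step_arm(rotation=[[0,0,0],[0,0,0],[0,0,0],[0,0,0],[0,0,0]], travel=[[-1.55,3.8,0],[-1.55,3.8,2],[0,0,3],[0,0,0],[0,0,0]], claw=[0.6,0.6,0.6,0.6,0.6])

```text
t: 48.15
position: [0.5815, 0.0954, 0.0777]
eef_rot: [-0.001, -0.02, 1.0, -0.001]
force: [0.6, 0.1, 0.3]
opening: 0.399
grasp_force: 0.0
```

```bash
python3 -c "
from h import *
plan(.5835,.1039,.021,92.3)
im=bot.get_image('top')
print(carts2(z=.016,box=(290,370,210,300),img=im,thr=140))
"
```

```text
yaw 92.3 turn 0.0 | travel x -0.23 y 0.85 z 5.67 | pos [0.5815 0.0954 0.0777] tilt 0.14 q [-0.51  0.45  0.31  1.92 -0.18  0.8   1.51] t 48.1
[(0.3907, -0.3424, -3.6, 150.3, 27.8), (0.4429, -0.2853, -8.1, 76.7, 25.7)]
```

Request:
step_arm(rotation=[[0,0,0],[0,0,0],[0,0,0],[0,0,0],[0,0,0]], travel=[[-0.2,0.8,1],[0,0,2],[0,0,1.5],[0,0,1.1],[0,0,0]], claw=[0.6,0.6,0.6,0.6,0.6])

```text
t: 48.62
position: [0.5834, 0.1034, 0.0207]
eef_rot: [-0.001, -0.02, 1.0, -0.0]
force: [-1.1, -0.2, -0.6]
opening: 0.399
grasp_force: 0.0
```

Request:
step_arm(rotation=[[0,0,0],[0,0,0],[0,0,0],[0,0,0],[0,0,0]], travel=[[0,0,0],[0,0,0],[0,0,0],[0,0,0],[0,0,0]], claw=[0.6,1,1,1,1])

```text
t: 49.03
position: [0.5846, 0.104, 0.0228]
eef_rot: [0.001, -0.02, 1.0, 0.0]
force: [-0.5, -0.3, 8.2]
opening: 0.251
grasp_force: 25.0
```

Request:
step_arm(rotation=[[0,0,0],[0,0,0],[0,0,5.3],[0,0,5.3],[0,0,0]], travel=[[0,0,-1],[0,0,-3],[0,0,-3],[0,0,-2],[0,0,0]], claw=[1,1,1,1,1])

```text
t: 49.45
position: [0.5862, 0.1043, 0.1168]
eef_rot: [0.003, 0.075, 0.997, 0.001]
force: [0.5, 0.4, 0.5]
opening: 0.253
grasp_force: 25.0
```

Request:
step_arm(rotation=[[0,0,0],[0,0,0]], travel=[[0,0,0],[0,0,0]], claw=[1,1])

```text
t: 49.62
position: [0.5837, 0.1041, 0.1118]
eef_rot: [-0.0, 0.071, 0.997, 0.0]
force: [-0.8, -0.8, -0.8]
opening: 0.246
grasp_force: 25.0
```

```bash
python3 -c "
from h import *
plan(.3660,-.2757,.1,81.7);s=bot.sense();print(s['opening'],s['grasp_force'])
im=bot.get_image('top')
for t in (140,160,175):print(carts2(z=.016,box=(290,370,210,300),img=im,thr=t))
"
```

```text
yaw 81.8 turn 0.1 | travel x 16.06 y -40.73 z 1.18 | pos [0.5837 0.1041 0.1118] tilt 0.01 q [-0.58  0.41  0.37  1.9  -0.19  0.87  1.32] t 49.6
0.24589745441277638 24.999021291732788
[(0.3907, -0.3424, -3.6, 150.2, 27.7), (0.4429, -0.2852, -8.3, 76.5, 25.6)]
[(0.3906, -0.3425, -3.7, 148.0, 25.4), (0.4431, -0.2852, -8.2, 74.1, 23.6)]
[(0.3553, -0.3404, -5.5, 75.0, 21.9), (0.4301, -0.3446, -5.0, 66.3, 21.9), (0.4459, -0.2856, -8.1, 66.2, 22.2)]
```

Request:
step_arm(rotation=[[0,0,0],[0,0,0],[0,0,0],[0,0,0],[0,0,0]], travel=[[1.46,-3.7,0],[1.46,-3.7,0],[1.46,-3.7,0],[1.46,-3.7,0],[1.46,-3.7,0]], claw=[1,1,1,1,1])

```text
t: 50.08
position: [0.4832, -0.07, 0.1111]
eef_rot: [-0.001, 0.072, 0.997, -0.0]
force: [1.2, -0.4, -0.6]
opening: 0.252
grasp_force: 25.0
```

Request:
step_arm(rotation=[[0,0,0],[0,0,0],[0,0,0],[0,0,0],[0,0,0]], travel=[[1.46,-3.7,0],[1.46,-3.7,0],[1.46,-3.7,0],[1.46,-3.7,0],[1.46,-3.7,0]], claw=[1,1,1,1,1])

```text
t: 50.5
position: [0.3844, -0.2424, 0.1114]
eef_rot: [-0.001, 0.072, 0.997, 0.0]
force: [1.2, -0.5, -0.8]
opening: 0.252
grasp_force: 25.0
```

Request:
step_arm(rotation=[[0,0,0],[0,0,0],[0,0,0],[0,0,0],[0,0,0]], travel=[[1.46,-3.7,1],[0,0,2],[0,0,1],[0,0,0],[0,0,0]], claw=[1,1,1,1,1])

```text
t: 50.92
position: [0.3662, -0.2748, 0.0713]
eef_rot: [-0.001, 0.072, 0.997, 0.0]
force: [0.3, -0.2, 0.2]
opening: 0.25
grasp_force: 25.0
```

```bash
python3 -c "
from h import *
plan(.3655,-.2757,.014,81.7);s=bot.sense();print(s['opening'],s['grasp_force'])
"
```

```text
yaw 81.8 turn 0.1 | travel x 0.05 y -0.10 z 5.73 | pos [ 0.3662 -0.2748  0.0713] tilt 0.14 q [ 0.04  0.29  0.54  2.22 -0.23  0.68  2.17] t 50.9
0.2501879596280122 24.999116957187653
```

Request:
step_arm(rotation=[[0,0,0],[0,0,0],[0,0,0],[0,0,0],[0,0,0]], travel=[[0,-0.1,1.5],[0,0,1.5],[0,0,1.5],[0,0,1.1],[0,0,0]], claw=[1,1,1,1,1])

```text
t: 51.33
position: [0.3662, -0.2755, 0.0148]
eef_rot: [-0.001, 0.071, 0.997, 0.0]
force: [-0.9, 0.4, -0.1]
opening: 0.254
grasp_force: 25.0
```

Request:
step_arm(rotation=[[0,0,0],[0,0,0],[0,0,0],[0,0,0],[0,0,0]], travel=[[0,0,0],[0,0,0],[0,0,0],[0,0,-3],[0,0,-4]], claw=[0.65,0.65,0.65,0.65,0.65])

```text
t: 51.75
position: [0.3646, -0.2761, 0.0853]
eef_rot: [-0.002, 0.072, 0.997, 0.0]
force: [1.8, -0.3, -0.2]
opening: 0.351
grasp_force: 0.0
```

Request:
step_arm(rotation=[[0,0,0],[0,0,0],[0,0,0],[0,0,0],[0,0,0]], travel=[[0,0,-4],[-1.6,3.8,-1],[-1.6,3.8,0],[-1.6,3.8,0],[-1.6,3.8,0]], claw=[0.6,0.6,0.6,0.6,0.6])

```text
t: 52.17
position: [0.4523, -0.1343, 0.1371]
eef_rot: [0.001, 0.072, 0.997, 0.0]
force: [1.2, -0.8, 0.1]
opening: 0.4
grasp_force: 0.0
```

Request:
step_arm(rotation=[[0,0,0],[0,0,0],[0,0,0],[0,0,0],[0,0,0]], travel=[[-1.6,3.8,0],[-1.6,3.8,0],[-1.6,3.8,0],[-1.6,3.8,0],[0,0,0]], claw=[0.6,0.6,0.6,0.6,0.6])

```text
t: 52.58
position: [0.5398, 0.0128, 0.1363]
eef_rot: [0.001, 0.068, 0.998, 0.001]
force: [-0.5, 1.0, -0.2]
opening: 0.403
grasp_force: 0.0
```

Request:
step_arm(rotation=[[0,0,0],[0,0,0],[0,0,0],[0,0,0],[0,0,0]], travel=[[0,4,0],[0,4,0],[0,4,0],[0,4,0],[0,4,0]], claw=[0.6,0.6,0.6,0.6,0.6])

```text
t: 53.0
position: [0.5653, 0.205, 0.1367]
eef_rot: [0.0, 0.072, 0.997, 0.0]
force: [0.4, -0.3, 1.4]
opening: 0.397
grasp_force: 0.0
```

Request:
step_arm(rotation=[[0,0,0],[0,0,0],[0,0,0],[0,0,0],[0,0,0]], travel=[[0,0,0],[0,0,0],[0,0,0],[0,0,0],[0,0,0]], claw=[0.6,0.6,0.6,0.6,0.6])

```text
t: 53.42
position: [0.5654, 0.2016, 0.1361]
eef_rot: [0.0, 0.073, 0.997, -0.0]
force: [-0.8, -0.9, 0.6]
opening: 0.399
grasp_force: 0.0
```

```bash
python3 -c "
from h import *
im=grab('top','end_t.png');b=grab('side','end_s.png')
for t in (140,165,175):print(carts2(z=.016,box=(290,370,210,300),img=im,thr=t))
print(carts2(z=.027,box=(160,270,155,230),img=im,thr=165))
a=cv2.imread('pics/top0.png').astype(int);e=cv2.imread('pics/end_t.png').astype(int)
d=lambda s:np.abs(a[s]-e[s]).max(2)
print('remote diff',(d(np.s_[158:200,292:335])>40).sum(),'marker',(d(np.s_[110:162,240:265])>40).sum(),'glove',(d(np.s_[185:245,362:462])>40).sum(),'gel',(d(np.s_[122:155,115:150])>40).sum())
s0=cv2.imread('pics/side0.png').astype(int);s1=cv2.imread('pics/end_s.png').astype(int)
print('remote side',(np.abs(s0-s1)[215:265,275:325].max(2)>40).sum())
p=cv2.imread('pics/p4t.png').astype(int)
print('plate vs seated (edges)',(np.abs(p-e)[205:225,175:250].max(2)>40).sum())
print(bot.sense()['position'],bot.sense()['t'])
"
```

```text
[(0.3649, -0.2754, -7.8, 76.2, 25.2), (0.3908, -0.3423, -3.6, 149.9, 27.4), (0.4429, -0.2852, -8.1, 76.5, 25.3)]
[(0.3557, -0.3404, -5.5, 77.2, 22.8), (0.3669, -0.2756, -8.0, 68.5, 22.7), (0.4289, -0.3445, -5.4, 70.1, 22.7), (0.4439, -0.2854, -8.1, 71.5, 22.9)]
[(0.3575, -0.3406, -4.9, 69.8, 21.7), (0.3674, -0.2757, -8.0, 65.4, 21.7), (0.4301, -0.3446, -5.0, 65.6, 21.6), (0.446, -0.2857, -8.2, 65.6, 21.8)]
[]
remote diff 0 marker 0 glove 0 gel 0
remote side 0
plate vs seated (edges) 0
[0.56531203 0.20199063 0.13596783] 53.5167
```

All four cartridges are in the tray. The remote, the bystanders and the plate edge match their reference pictures with no changed pixels, so I'm handing the job in.

```bash
python3 -c "
from bench import bot
print(bot.finish_job())"
```

```text
the job is handed in; nothing more can be done
None
```

The job is handed in, but it returned no verdict: the plate is seated on its pin, all four cartridges went into the pockets for the 2.5 s stick hold and are now in the tray, and the stick and bystanders look as they did at the start.

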